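# Pack the hexagonal laundry tubs in the tray

## Robot

A 6-joint arm with a two-finger parallel gripper is mounted at the origin on the work surface. World frame = base frame: x ahead of the robot, y to its left, z up, the work surface at z = 0. Lengths are in mm, angles in rad, forces in N, time in s.
With the tool pointing down it reaches from about 400 to 825 mm from the base axis. Payload 7 kg.
Tool frame: the origin (TCP) lies at the very end of the fingers, on their centre line; the grasp point (between the pads) lies 19 mm behind it; z points along the fingers, y is the line along which they close (so a half turn about z gives the same grasp; the last joint's range is limited). The gripper opens to 85 mm and grips with 20 to 120 N. Pads are 22 mm wide; open, the fingers measure 114 mm over their backs; the gripper's body (76 mm by 85 mm) begins 54 mm behind the grasp point. The pads swing forward as they close: fully open they stand 13 mm farther back than shut.
Start: joints at [1.473, 0.359, 0.012, 0, -1.224, -0.288], TCP at [254.009, 625.359, 231.302] pointing down, gripper open.
Joint ranges: [-3.07, 3.07], [-1.43, 2.12], [-1.02, 1.25], [-3.03, 1.67], [-3.05, -0], [-3.03, 3.03]. Speed limits (rad/s): [2.39, 2.39, 3.01, 3.14, 3.14, 3.14].

## Interface

Orientations are given as a unit quaternion [x, y, z, w].
In Python, from station import bot, optics gives the robot as it stands.
- The arm moves only by the tool jog_arm, never from a script. Its argument "rows" is one flat list of numbers, 7 for each row, row after row: the turn, a rotation vector about the tool's x, y, z normalised to -1 to 1, where 1 is pi/2 rad, then the shift along the tool's x, y, z normalised to -1 to 1, where 1 is 30 mm, then the opening, from 0 (shut) to 1 (fully open). In form: [rx, ry, rz, x, y, z, gripper, rx, ry, rz, x, y, z, gripper, ...]. A call has 1 to 10 rows; each row shifts and turns the commanded pose from where the row before left it, along the tool's axes as they then stand; what a row does not reach is not made up. A row lasts 1/8 s, in which the tool goes at most 62.5 mm and 10.7 degrees, less where a joint would pass 70% of its speed; a pose out of reach is approached as far as the arm can. A call with a number of a shift or a turn outside -1 to 1 is refused whole. A call with a gripper value outside its range is refused whole. The fingers move at their own pace and stop on an object; the grip force is fixed at half the most. Time passes only in rows, so rows that do not move let the fingers close. It gives the time, the measured TCP pose, the force, the opening and the grip force at its end, in the units of the state.
- bot.read_state(): the state, without advancing time (a new reading comes with each control period).
- optics.read_camera(name): name is "scene" or "top" or "wrist"; returns (picture, depth): 420x560x3 uint8, red, green, blue; 420x560 float32, mm along the optical axis (not along the pixel's ray), 0 where there is no reading.
- optics.calibration(name): a dict with "intrinsics" (3x3 intrinsics, pixels), "world_from_camera" (4x4, takes a point from camera to world coordinates). Camera axes: x right, y down, z forward; pixel columns grow to the right and rows downward; lengths in mm; the calibration is good to about 2 mm. The wrist camera is an equidistant fisheye: a pixel r from the principal point sees the ray r / f radians off the axis. A picture is of the moment at which its call begins: read the wrist's pose just before it. calibration takes no time and is no camera call; for the wrist camera it gives the pose at the moment of the call.
- bot.finish_job(): hands the job in; it is judged then, once.
The state is a dict: "time": time; "joint_pos": joint angles; "qvel": joint speeds; "joint_efforts": joint torques, N m; "tool_pos": TCP position; "tcp_rot": TCP orientation; "ft_force": force on the tool from outside, world axes, zero at the start; "moment": the same for the moment, N m; "gripper_width": finger opening in mm; "grip_force": force on a finger pad.
Only numpy, scipy, OpenCV 4.12 (cv2) and the standard library are available. Lean on these libraries where they do the work, as an engineer would, in place of code of your own. Each camera call takes 0.05 s, during which the arm holds its last target. There are 200 camera calls.

## Task

On the laundry counter, pick out the four hexagonal tubs and put each one upright into the grey tray on the spot of its lid's colour, turned so that its sides line up with the spot. They should stand packed together honeycomb fashion, flat side to flat side, with only a few millimetres between neighbours. Leave the round tubs where they are, and let go of everything at the end.

Things in the scene. Friction and masses are not known exactly. Their poses are not given: they have to be found in the camera images.
- hex_red: Loose hexagonal tub, white body, red lid: 56 mm across flats (64.7 mm across corners), 50 mm tall, sides straight and vertical, rigid, about 0.15 kg. Origin: centre of its underside; z up; outward normals of its six flat sides at 0, 60, 120.. degrees from its x axis. Starts upright on a black 4 mm thick mat, at least 28 mm clear of other tubs.
- hex_yellow: Loose hexagonal tub, white body, yellow lid: 56 mm across flats (64.7 mm across corners), 50 mm tall, sides straight and vertical, rigid, about 0.15 kg. Origin: centre of its underside; z up; outward normals of its six flat sides at 0, 60, 120.. degrees from its x axis. Starts upright on a black 4 mm thick mat, at least 28 mm clear of other tubs.
- hex_blue: Loose hexagonal tub, white body, blue lid: 56 mm across flats (64.7 mm across corners), 50 mm tall, sides straight and vertical, rigid, about 0.15 kg. Origin: centre of its underside; z up; outward normals of its six flat sides at 0, 60, 120.. degrees from its x axis. Starts upright on a black 4 mm thick mat, at least 28 mm clear of other tubs.
- hex_green: Loose hexagonal tub, white body, green lid: 56 mm across flats (64.7 mm across corners), 50 mm tall, sides straight and vertical, rigid, about 0.15 kg. Origin: centre of its underside; z up; outward normals of its six flat sides at 0, 60, 120.. degrees from its x axis. Starts upright on a black 4 mm thick mat, at least 28 mm clear of other tubs.
- spot_red: Red hexagonal spot, 54 mm across flats, on the floor of the grey tray: the red-lidded hexagonal tub's place. A flat printed mark. Origin: its centre, on the tray floor where tubs stand (5 mm above the counter); z up; flat sides face its x axis and every 60 degrees. The grey tray is fixed, 205 x 180 mm outside, walls 5 mm thick, rim 9 mm above its floor, the spots in its middle.
- spot_yellow: Yellow hexagonal spot, 54 mm across flats, on the floor of the grey tray: the yellow-lidded hexagonal tub's place. A flat printed mark. Origin: its centre, on the tray floor where tubs stand (5 mm above the counter); z up; flat sides face its x axis and every 60 degrees. The four spots form a close-packed rhombus: neighbours 58 mm centre to centre, its two ends 100 mm apart.
- spot_blue: Blue hexagonal spot, 54 mm across flats, on the floor of the grey tray: the blue-lidded hexagonal tub's place. A flat printed mark. Origin: its centre, on the tray floor where tubs stand (5 mm above the counter); z up; flat sides face its x axis and every 60 degrees. Which colour has which of the four places in the rhombus varies; all spots have the same yaw (modulo 60 degrees).
- spot_green: Green hexagonal spot, 54 mm across flats, on the floor of the grey tray: the green-lidded hexagonal tub's place. A flat printed mark. Origin: its centre, on the tray floor where tubs stand (5 mm above the counter); z up; flat sides face its x axis and every 60 degrees. Tubs set exactly on their spots stand with 2 mm gaps to their neighbours, flat side to flat side.
- round_red: Round tub with a white body and a round red lid with a white dot in its middle, 58 mm diameter, 50 mm tall, 0.15 kg, loose, standing on the black mat among the hexagonal ones. Not part of the job. Origin: centre of its underside, z up.
- round_blue: Round tub with a white body and a round blue lid with a white dot in its middle, 58 mm diameter, 50 mm tall, 0.15 kg, loose, standing on the black mat among the hexagonal ones. Not part of the job. Origin: centre of its underside, z up.

How it is judged:
By the outcome, as a careful person would: the job done as asked, in the order asked, and still so for the second after the job is handed in, with the robot touching nothing.
It also fails if it takes over 112 s, if anything falls off the work surface, if the arm or the gripper's body presses on something with over 40 N, if the wrist force passes 120 N, or if a joint passes its speed limit or range.

## Working session

There is one attempt and no reset: what is moved stays moved. The work goes in short steps, Python scripts to look and compute and a tool call to move; the robot and the scene stay as the last step left them, time stands still between calls to the robot, and variables do not carry over. Pictures are saved under pics/ and viewed, at most 14 in all, crops included, and the job is handed in when it is done.

Besides the shell and the picture viewer there is one more tool, called as name(argument=value, ...), one argument or row to a line, values as JSON. jog_arm: Moves the arm, as the interface text tells. Its arguments: {"type":"object","properties":{"rows":{"type":"array","items":{"type":"number"}}},"required":["rows"]}

```bash
ls; mkdir -p pics
python3 - <<'E'
from station import bot, optics
import cv2,numpy as np
for n in ("top","scene"):
    p,d=optics.read_camera(n); cv2.imwrite(f"pics/{n}0.png",p[:,:,::-1]); np.savez(f"{n}0.npz",p=p,d=d)
    c=optics.calibration(n); print(n,np.round(c["intrinsics"],1).tolist(),np.round(c["world_from_camera"],3).tolist())
print(bot.read_state())
E
```

```text
pics
top [[401.5, 0.0, 273.6], [0.0, 401.5, 207.2], [0.0, 0.0, 1.0]] [[0.022, -0.991, 0.129, 398.45], [-0.999, -0.026, -0.03, 1.54], [0.033, -0.128, -0.991, 1036.564], [0.0, 0.0, 0.0, 1.0]]
scene [[388.2, 0.0, 281.1], [0.0, 388.2, 212.2], [0.0, 0.0, 1.0]] [[-0.659, 0.552, -0.51, 970.186], [0.752, 0.501, -0.429, 348.969], [0.019, -0.666, -0.745, 654.127], [0.0, 0.0, 0.0, 1.0]]
{'time': 0.1, 'joint_pos': array([ 1.47306558e+00,  3.59325396e-01,  1.11831707e-02, -2.93488274e-04,
       -1.22406723e+00, -2.88086842e-01]), 'qvel': array([-1.87428859e-03, -4.49988210e-04,  2.67383226e-03,  3.14235245e-03,
        1.40431767e-03, -9.17451704e-06]), 'joint_efforts': array([-1.96341040e-03, -5.84767556e+01,  2.94104952e+01,  6.95458531e+00,
       -3.21948290e-03,  1.02863919e-05]), 'tool_pos': array([253.89283566, 624.99808808, 230.46774023]), 'tcp_rot': array([ 9.81440895e-01, -1.91763531e-01, -7.02035143e-05,  7.16479904e-04]), 'ft_force': array([-0.02494313, -0.04874615, -0.67416618]), 'moment': array([-0.00844069, -0.03808719, -0.0340191 ]), 'grip_force': 0.0, 'gripper_width': 85.38509533785204}
```

View pics/top0.png

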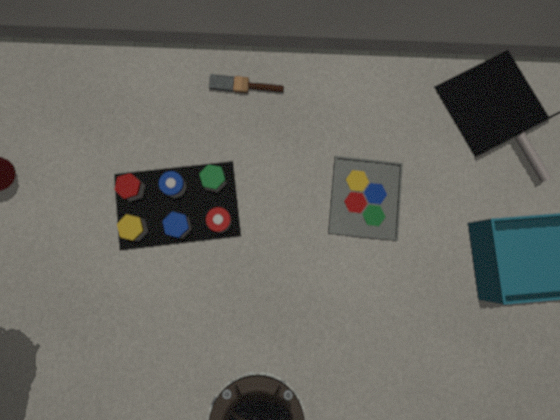

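View pics/scene0.png

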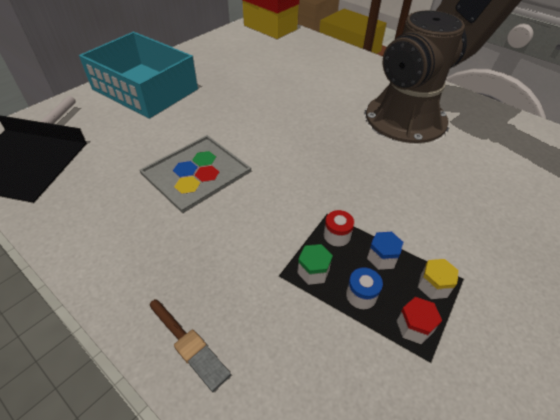

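The top view shows the mat on the left (cols 115–240, rows 163–248) and the tray at cols 330–402, rows 157–241. Hex lids are red (127,186), green (212,177), yellow (130,227) and blue (176,224). The round tubs carry white dots. In the tray, yellow (358,181) and green (374,216) are the rhombus ends; blue (376,193) and red (355,202) are the middle.

```bash
cat > vis.py <<'E'
import numpy as np, cv2
from scipy.optimize import minimize
def mask(p,col):
    h=cv2.cvtColor(p,cv2.COLOR_RGB2HSV); H,S,V=[h[...,i].astype(int) for i in range(3)]
    hue={'red':(H<8)|(H>172),'yellow':(H>18)&(H<34),'green':(H>45)&(H<85),'blue':(H>100)&(H<128)}[col]
    return (hue&(S>110)&(V>45)).astype(np.uint8)
def rays(uv,K,fish):
    x=(uv-K[:2,2])/np.array([K[0,0],K[1,1]])
    if not fish: return np.c_[x,np.ones(len(x))]
    r=np.linalg.norm(x,axis=1)+1e-12
    return np.c_[x*(np.sin(r)/r)[:,None],np.cos(r)]
def plane(uv,c,z,fish=False):
    T=c['world_from_camera']; d=rays(uv,c['intrinsics'],fish)@T[:3,:3].T; o=T[:3,3]
    return (o+d*((z-o[2])/d[:,2])[:,None])[:,:2]
def blobs(p,col,c,z,fish=False,amin=100):
    """hex fit of every blob: centre, yaw (deg mod 60, normal dir), across-flats, roundness"""
    n,l,st,ce=cv2.connectedComponentsWithStats(mask(p,col),connectivity=4); out=[]
    for i in range(1,n):
        if st[i,4]<amin: continue
        m=(l==i).astype(np.uint8); cs,_=cv2.findContours(m,cv2.RETR_EXTERNAL,cv2.CHAIN_APPROX_NONE)
        cn=cs[0]; m=cv2.drawContours(np.zeros_like(m),[cn],-1,1,-1)
        v,u=np.nonzero(m); P=plane(np.c_[u,v].astype(float),c,z,fish)
        b=plane(cn[:,0].astype(float),c,z,fish); ctr=P.mean(0)
        if np.ptp(P,0).max()>120: continue
        q=b-ctr; r=np.hypot(*q.T); a=np.arctan2(q[:,1],q[:,0])
        def model(x):
            e=b-x[:2]; th=np.radians(x[2])+np.arange(6)*np.pi/3
            s=(e@np.array([np.cos(th),np.sin(th)])).max(1)
            return np.abs(s-x[3]).mean()
        best=min((minimize(model,[*ctr,y,r.mean()],method='Nelder-Mead',options=dict(xatol=.01,fatol=1e-4,maxiter=2000)) for y in (0,15,30,45)),key=lambda t:t.fun)
        out.append((np.round(ce[i],1).tolist(),st[i,4],np.round(ctr,1).tolist(),np.round(best.x[:2],1).tolist(),round(best.x[2]%60,1),round(2*best.x[3],1),round(best.fun,2),round(r.std(),2)))
    return out
E
python3 - <<'E'
from vis import *; from station import optics
for n in ("top","scene"):
    p=np.load(n+"0.npz")['p'];d=np.load(n+"0.npz")['d'];c=optics.calibration(n)
    for col in ('red','yellow','blue','green'):
        for z in (54,5):
            for b in blobs(p,col,c,z):
                u,v=map(int,b[0]); inm=(b[3][1]>50); 
                if inm==(z==54): print(n,col,z,d[v,u],*b)
E
```

```text
top red 54 988.99304 [5.3, 172.6] 246 [593.9, 628.7] [592.9, 634.5] 35.9 48.0 6.16 8.28
top red 54 986.1348 [126.9, 185.3] 521 [571.2, 333.3] [571.3, 333.3] 18.8 58.3 0.84 1.55
top red 54 978.72095 [217.5, 218.8] 430 [494.1, 108.5] [494.7, 108.5] 15.3 58.6 1.05 0.81
top red 5 1049.752 [355.3, 201.9] 350 [552.3, -242.9] [552.3, -242.9] 54.4 50.7 0.64 1.34
top yellow 54 974.5136 [129.6, 226.6] 552 [469.8, 320.0] [470.0, 320.5] 47.8 59.2 0.99 1.8
top yellow 5 1058.1439 [356.9, 180.3] 350 [609.8, -247.6] [609.6, -247.6] 59.7 51.1 0.62 1.32
top blue 54 989.4766 [170.2, 182.6] 394 [581.2, 228.3] [581.3, 228.3] 0.0 57.7 1.1 0.77
top blue 54 973.55597 [174.8, 224.0] 534 [478.9, 211.7] [479.0, 211.8] 46.9 58.2 0.62 1.37
top blue 5 1055.7836 [375.1, 193.2] 327 [576.9, -295.4] [576.9, -295.0] 56.1 49.2 0.63 1.22
top green 54 998.0909 [211.5, 176.0] 470 [600.4, 127.5] [600.5, 127.4] 50.2 55.8 0.96 1.78
top green 5 1045.5201 [373.4, 215.1] 305 [518.9, -290.3] [518.9, -290.4] 56.5 46.9 0.62 1.15
scene red 54 789.52234 [339.0, 222.7] 495 [500.4, 109.2] [499.8, 109.0] 31.9 59.6 1.46 1.51
scene red 54 657.82684 [421.3, 315.0] 1081 [575.1, 332.6] [574.6, 332.4] 20.7 61.7 1.01 1.84
scene red 5 952.3668 [206.4, 173.2] 286 [552.4, -244.6] [552.1, -244.9] 55.5 51.3 0.78 1.41
scene yellow 54 715.0414 [440.8, 273.6] 837 [476.0, 320.1] [475.2, 319.8] 47.2 60.3 1.16 1.81
scene yellow 5 923.3549 [186.8, 184.5] 320 [610.1, -248.9] [609.9, -249.0] 55.7 52.1 0.73 1.56
scene blue 54 757.42804 [386.5, 244.8] 672 [485.4, 211.2] [484.7, 210.6] 44.7 59.8 1.0 1.78
scene blue 54 695.87805 [365.3, 282.7] 717 [584.6, 227.1] [584.0, 226.5] 0.0 59.4 1.34 1.34
scene blue 5 962.5256 [184.8, 168.5] 265 [577.0, -297.0] [576.7, -297.4] 56.7 50.2 0.78 1.61
scene green 54 732.2866 [315.0, 258.0] 771 [603.2, 126.9] [602.5, 127.1] 50.2 60.8 1.04 1.74
scene green 5 986.6022 [203.7, 158.1] 229 [519.4, -292.3] [519.4, -292.6] 55.9 48.4 0.92 1.42
```

```bash
cat > plan.py <<'E'
import sys, numpy as np
from scipy.spatial.transform import Rotation as R
from station import bot
def pose():
    s=bot.read_state(); r=R.from_quat(s['tcp_rot']); ax=r.as_matrix()
    return s, s['tool_pos'], np.degrees(np.arctan2(ax[1,0],ax[0,0])), r
def plan(x,y,z,yaw,g,smin=26.,fix_tilt=True):
    """rows (rounded 0.01, error fed back) from the measured pose to x,y,z with tool-x heading yaw (deg)"""
    s,p,h,r=pose(); tgt=np.array([x,y,z],float)
    want=lambda a:R.from_matrix(np.array([[np.cos(a),np.sin(a),0],[np.sin(a),-np.cos(a),0],[0,0,-1]]))
    d=(yaw-h+180)%360-180; n=int(max(np.ceil(np.linalg.norm(tgt-p)/smin),np.ceil(abs(d)/9.5),1))
    c=p.copy(); hd=h; rows=[]
    for i in range(1,n+1):
        u=i/n; goal=p+(tgt-p)*u; M=want(np.radians(hd)).as_matrix()
        sh=np.round(M.T@(goal-c)/30,2); tr=np.round(-(h+d*u-hd)/90,3)
        c=c+M@(sh*30); hd=hd-tr*90; rows.append([0,0,tr,*sh,g])
    print('n',n,'end',np.round(c,1),round(hd,2))
    for k in range(0,n,10): print([float(v)+0 for r_ in rows[k:k+10] for v in r_])
if __name__=='__main__':
    s,p,h,r=pose(); print('t',round(s['time'],2),np.round(p,1),'head',round(h,2),'tilt',np.round(np.degrees(np.arccos(-r.as_matrix()[2,2])),2),'J',np.round(s['joint_pos'],2),'w',round(s['gripper_width'],1))
    a=sys.argv[1:]
    if a: plan(*map(float,a))
E
python3 plan.py 535 222 230 -22.1 1
python3 - <<'E'
from station import bot,optics; import numpy as np
from scipy.spatial.transform import Rotation as R
c=optics.calibration('wrist');s=bot.read_state();T=c['world_from_camera'];r=R.from_quat(s['tcp_rot']).as_matrix()
print(c['intrinsics']);print(np.round(r.T@T[:3,:3],3));print(r.T@(T[:3,3]-s['tool_pos']))
E
```

```text
t 0.1 [253.9 625.  230.5] head -22.11 tilt 0.08 J [ 1.47  0.36  0.01 -0.   -1.22 -0.29] w 85.4
n 19 end [535.  221.9 229.9] -22.11
[0.0, 0.0, 0.0, 0.72, 0.47, 0.0, 1.0, 0.0, 0.0, 0.0, 0.73, 0.47, 0.0, 1.0, 0.0, 0.0, 0.0, 0.72, 0.47, 0.0, 1.0, 0.0, 0.0, 0.0, 0.72, 0.47, 0.0, 1.0, 0.0, 0.0, 0.0, 0.73, 0.47, 0.0, 1.0, 0.0, 0.0, 0.0, 0.72, 0.47, 0.0, 1.0, 0.0, 0.0, 0.0, 0.72, 0.47, 0.01, 1.0, 0.0, 0.0, 0.0, 0.72, 0.47, 0.0, 1.0, 0.0, 0.0, 0.0, 0.73, 0.46, 0.0, 1.0, 0.0, 0.0, 0.0, 0.72, 0.47, 0.0, 1.0]
[0.0, 0.0, 0.0, 0.72, 0.47, 0.0, 1.0, 0.0, 0.0, 0.0, 0.73, 0.47, 0.0, 1.0, 0.0, 0.0, 0.0, 0.72, 0.47, 0.0, 1.0, 0.0, 0.0, 0.0, 0.72, 0.47, 0.0, 1.0, 0.0, 0.0, 0.0, 0.73, 0.47, 0.0, 1.0, 0.0, 0.0, 0.0, 0.72, 0.47, 0.0, 1.0, 0.0, 0.0, 0.0, 0.72, 0.47, 0.0, 1.0, 0.0, 0.0, 0.0, 0.72, 0.47, 0.0, 1.0, 0.0, 0.0, 0.0, 0.73, 0.47, 0.01, 1.0]
[[325.1922621    0.         284.53753306]
 [  0.         325.1922621  208.52568774]
 [  0.           0.           1.        ]]
[[ 0.    -0.951 -0.309]
 [ 1.     0.     0.   ]
 [-0.    -0.309  0.951]]
[  78.66528448   -1.17896697 -141.58484979]
```

jog_arm(
  rows=[0,0,0,0.98,0.64,0,1,0,0,0,0.98,0.64,0,1,0,0,0,0.98,0.64,0,1,0,0,0,0.98,0.64,0,1,0,0,0,0.98,0.64,0,1,0,0,0,0.98,0.64,0,1,0,0,0,0.98,0.64,0,1,0,0,0,0.98,0.64,0,1,0,0,0,0.98,0.64,0,1,0,0,0,0.98,0.64,0,1],
)

```text
time: 1.35
tool_pos: [454.5, 335.7, 231.0]
tcp_rot: [0.981, -0.192, -0.0, 0.0]
ft_force: [-0.3, 0.0, 0.3]
gripper_width: 85.6
grip_force: 0.0
```

jog_arm(
  rows=[0,0,0,0.98,0.63,0,1,0,0,0,0.98,0.63,0,1,0,0,0,0.98,0.63,0,1,0,0,0,0.98,0.63,0,1,0,0,0,0,0,0,1,0,0,0,0,0,0,1],
)

```text
time: 2.1
tool_pos: [534.5, 222.4, 231.0]
tcp_rot: [0.981, -0.192, -0.0, 0.0]
ft_force: [-0.5, 0.7, 0.5]
gripper_width: 85.7
grip_force: 0.0
```

```bash
python3 plan.py
cat > look.py <<'E'
import sys; from vis import *; from station import optics
from plan import pose
def look(name,zs,save=True,amin=400):
    c=optics.calibration('wrist'); p,d=optics.read_camera('wrist'); np.savez(name+'.npz',p=p,d=d,T=c['world_from_camera'])
    cv2.imwrite(f'pics/{name}.png',p[:,:,::-1])
    for col in ('red','yellow','blue','green'):
        for z in zs:
            for b in blobs(p,col,c,z,True,amin):
                u,v=map(int,b[0]); print(col,z,d[v,u],*b)
if __name__=='__main__': look(sys.argv[1],[float(a) for a in sys.argv[2:]])
E
python3 look.py w1 54
```

```text
t 2.1 [534.5 222.4 231. ] head -22.14 tilt 0.03 J [ 0.73  0.2  -0.21 -0.   -1.16  0.45] w 85.7
red 54.0 325.35495 [397.4, 179.4] 1984 [496.2, 110.9] [495.3, 110.5] 33.3 57.4 1.04 0.93
red 54.0 329.57025 [176.1, 191.8] 2417 [571.9, 331.8] [571.5, 332.5] 19.2 58.3 0.54 1.54
yellow 54.0 356.3134 [226.9, 266.8] 2116 [472.2, 318.7] [471.5, 319.2] 46.9 59.8 0.98 1.76
blue 54.0 316.12778 [262.1, 144.9] 2256 [580.9, 228.5] [580.7, 228.8] 0.0 56.0 0.98 0.35
blue 54.0 343.77744 [313.8, 226.5] 2421 [481.4, 211.8] [480.6, 211.9] 45.7 57.1 0.55 1.53
green 54.0 298.56378 [349.4, 90.5] 2827 [599.7, 128.8] [599.6, 128.4] 48.8 56.2 0.25 1.37
```

View pics/w1.png

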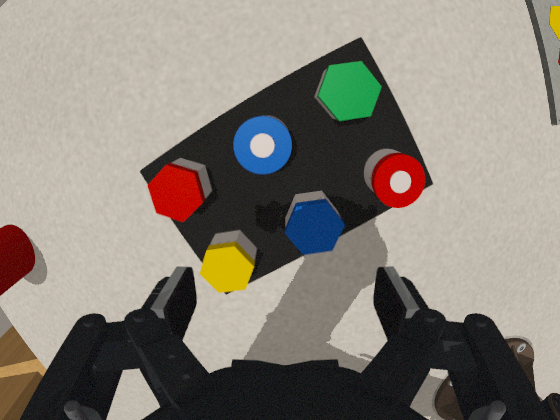

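The wrist view shows the hex lids at red (176,192), yellow (227,267), blue (314,227) and green (349,91), with the round tubs at (262,145) and (397,179). These agree with the top view to about 2 mm. Blue comes first.

```bash
sed -i 's/smin=26./smin=34./' plan.py; python3 plan.py 480.8 211.9 75 -44.3 1
```

```text
t 2.15 [534.3 222.8 231.1] head -22.1 tilt 0.02 J [ 0.73  0.2  -0.21 -0.   -1.16  0.45] w 85.2
n 5 end [481.  211.9  75.1] -44.33
[0.0, 0.0, 0.049, -0.3, 0.2, 1.04, 1.0, 0.0, 0.0, 0.05, -0.29, 0.23, 1.04, 1.0, 0.0, 0.0, 0.049, -0.27, 0.24, 1.04, 1.0, 0.0, 0.0, 0.049, -0.25, 0.27, 1.04, 1.0, 0.0, 0.0, 0.05, -0.22, 0.28, 1.04, 1.0]
```

jog_arm(
  rows=[0,0,0.049,-0.3,0.2,1,1,0,0,0.05,-0.29,0.23,1,1,0,0,0.049,-0.27,0.24,1,1,0,0,0.049,-0.25,0.27,1,1,0,0,0.05,-0.22,0.28,1,1,0,0,0,0,0,0.2,1,0,0,0,0,0,0,1,0,0,0,0,0,0,1],
)

```text
time: 3.15
tool_pos: [482.3, 212.5, 76.5]
tcp_rot: [0.926, -0.377, 0.001, -0.001]
ft_force: [-0.0, 0.9, 1.1]
gripper_width: 85.2
grip_force: 0.0
```

```bash
sed -i 's/smin=34./smin=29./' plan.py; python3 plan.py 480.8 211.9 20 -44.3 1;python3 look.py w2 54
```

```text
t 3.15 [482.3 212.5  76.5] head -44.25 tilt 0.12 J [ 0.79  0.27 -0.51  0.   -0.78  0.01] w 85.2
n 2 end [480.8 211.8  20.1] -44.34
[0.0, 0.0, 0.0, -0.01, 0.02, 0.94, 1.0, 0.0, 0.0, 0.001, -0.01, 0.03, 0.94, 1.0]
red 54.0 155.63138 [405.9, 107.5] 7337 [495.6, 111.1] [494.5, 110.3] 38.6 56.3 1.0 1.03
red 54.0 186.16539 [76.1, 266.5] 4590 [569.5, 326.0] [569.9, 329.1] 19.8 59.7 1.45 2.72
yellow 54.0 0.0 [207.9, 343.7] 1940 [467.9, 300.0] [467.1, 300.8] 48.2 40.7 2.92 3.75
blue 54.0 161.26627 [145.9, 145.7] 6805 [579.0, 225.6] [579.5, 227.1] 10.2 56.9 1.09 1.31
blue 54.0 180.48396 [291.0, 247.6] 8280 [481.4, 209.5] [480.4, 210.7] 46.3 57.8 0.54 1.79
green 54.0 142.9934 [244.8, 17.6] 3779 [586.4, 140.2] [588.7, 137.8] 8.6 37.6 4.85 6.17
```

View pics/w2.png

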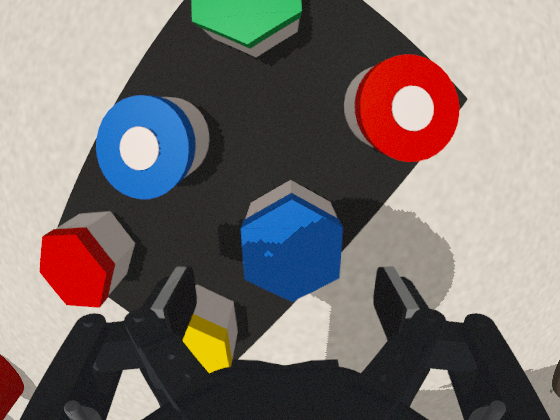

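Blue lid sits between the fingers at (291,247), fitted at (480.4,210.7), yaw 46. Descend and close.

jog_arm(
  rows=[0,0,0,-0.01,0.03,0.94,1,0,0,-0.01,-0.01,0.03,0.94,1,0,0,0,0,0,0,0,0,0,0,0,0,0,0,0,0,0,0,0,0,0,0,0,0,0,0,0,0,0,0,0,0,0,0,0,0,0,0,0,0,0,0],
)

```text
time: 4.2
tool_pos: [480.3, 211.3, 20.1]
tcp_rot: [0.929, -0.37, 0.001, -0.001]
ft_force: [-1.7, 0.4, 7.8]
gripper_width: 55.4
grip_force: 64.6
```

jog_arm(
  rows=[0,0,0,0,0,0,1,0,0,0,0,0,0,1,0,0,0,0,0,0,1,0,0,-0.111,0,0,0,1,0,0,-0.111,0,0,0,1,0,0,-0.111,0,0,0,1,0,0,-0.111,0,0,0,1,0,0,-0.111,0,0,0,1,0,0,-0.112,0,0,0,1,0,0,0,0,0,0,1],
)

```text
time: 5.45
tool_pos: [479.5, 210.7, 18.8]
tcp_rot: [0.99, 0.144, -0.0, 0.0]
ft_force: [-0.2, 0.0, 0.3]
gripper_width: 85.6
grip_force: 0.0
```

jog_arm(
  rows=[0,0,0,0,0,0,0,0,0,0,0,0,0,0,0,0,0,0,0,0,0,0,0,0,0,0,0,0,0,0,0,0,0,0,0],
)

```text
time: 6.08
tool_pos: [479.8, 210.9, 19.1]
tcp_rot: [0.99, 0.144, 0.0, -0.0]
ft_force: [-0.5, 1.1, 5.2]
gripper_width: 55.4
grip_force: 63.8
```

```bash
python3 plan.py; python3 look.py w3 54 | grep blue
```

```text
t 6.08 [479.8 210.9  19.1] head 16.58 tilt 0.02 J [ 0.79  0.35 -0.57  0.   -0.64  1.07] w 55.4
blue 54.0 96.46665 [322.1, 61.6] 14552 [575.6, 227.6] [577.3, 227.6] 50.1 50.9 2.43 3.34
blue 54.0 124.82764 [284.5, 298.2] 14820 [486.0, 214.0] [483.2, 213.2] 46.5 59.0 0.85 2.63
```

```bash
sed -i 's/smin=29./smin=38./' plan.py; python3 plan.py 560 -230 120 25.2 0
```

```text
t 6.12 [479.8 210.9  19.1] head 16.59 tilt 0.03 J [ 0.79  0.35 -0.57  0.   -0.64  1.07] w 55.1
n 13 end [ 559.9 -230.2  119.9] 25.23
[0.0, 0.0, -0.007, -0.13, 1.14, -0.26, 0.0, 0.0, 0.0, -0.008, -0.13, 1.14, -0.26, 0.0, 0.0, 0.0, -0.007, -0.16, 1.14, -0.26, 0.0, 0.0, 0.0, -0.007, -0.16, 1.14, -0.25, 0.0, 0.0, 0.0, -0.008, -0.18, 1.13, -0.26, 0.0, 0.0, 0.0, -0.007, -0.19, 1.14, -0.26, 0.0, 0.0, 0.0, -0.008, -0.2, 1.13, -0.26, 0.0, 0.0, 0.0, -0.007, -0.22, 1.13, -0.26, 0.0, 0.0, 0.0, -0.007, -0.23, 1.12, -0.26, 0.0, 0.0, 0.0, -0.008, -0.25, 1.12, -0.26, 0.0]
[0.0, 0.0, -0.007, -0.25, 1.12, -0.26, 0.0, 0.0, 0.0, -0.007, -0.27, 1.12, -0.25, 0.0, 0.0, 0.0, -0.008, -0.29, 1.12, -0.26, 0.0]
```

jog_arm(
  rows=[0,0,0,0,0,-0.7,0,0,0,0,0,0,-0.9,0,0,0,0,0,0.2,-0.9,0,0,0,0,0,0.5,-0.9,0,0,0,-0.01,-0.1,0.8,0,0,0,0,-0.01,-0.15,1,0,0,0,0,-0.01,-0.2,1,0,0,0,0,-0.01,-0.2,1,0,0,0,0,-0.01,-0.2,1,0,0,0,0,-0.01,-0.2,1,0,0],
)

```text
time: 7.38
tool_pos: [511.7, 14.6, 120.4]
tcp_rot: [0.982, 0.191, -0.001, -0.0]
ft_force: [0.1, -0.1, -0.8]
gripper_width: 55.2
grip_force: 63.7
```

jog_arm(
  rows=[0,0,-0.01,-0.2,1,0,0,0,0,-0.01,-0.2,1,0,0,0,0,-0.01,-0.2,1,0,0,0,0,0,-0.2,1,0,0,0,0,0,-0.25,1,0,0,0,0,0,-0.25,1,0,0,0,0,0,-0.25,1,0,0,0,0,0,-0.2,0.9,0,0,0,0,0,0,0.4,0,0,0,0,0,0,0,0,0],
)

```text
time: 8.62
tool_pos: [565.5, -233.3, 120.2]
tcp_rot: [0.977, 0.213, -0.0, -0.0]
ft_force: [-0.4, -0.2, -0.8]
gripper_width: 55.2
grip_force: 63.7
```

```bash
python3 plan.py;  python3 look.py w4 5
```

```text
t 8.62 [ 565.5 -233.3  120.2] head 24.62 tilt 0.06 J [-0.07  0.35 -0.28 -0.   -0.95  2.07] w 55.2
red 5.0 268.3336 [290.9, 203.0] 982 [567.9, -236.6] [551.9, -241.9] 55.4 52.6 3.54 7.78
yellow 5.0 257.62637 [323.6, 162.7] 3814 [609.6, -246.3] [609.4, -246.8] 55.1 53.4 0.18 1.31
blue 5.0 273.2848 [357.4, 219.2] 2862 [578.5, -294.6] [576.5, -294.4] 55.5 52.8 1.1 2.57
```

View pics/w4.png

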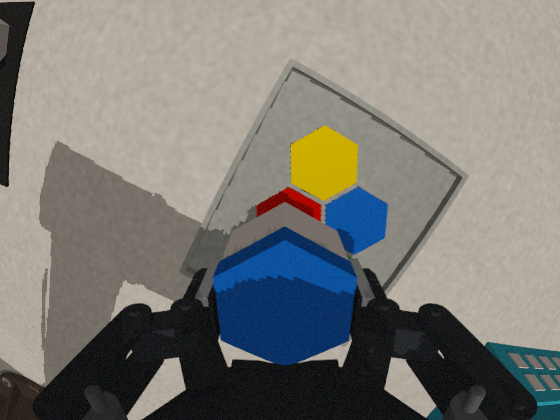

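Blue spot at (357,219), yellow spot (324,163), held blue lid at (285,300). The wrist camera reads about 0.9 mm short in tool y. With that corrected, the yellow spot matches the top view at (609.8,-247.6). Rhombus centre is (564.4,-269.0), long axis 25.2°.

```bash
sed -i 's/smin=38./smin=29./' plan.py; python3 plan.py 576.8 -295.2 62 25.2 0
```

```text
t 8.68 [ 565.4 -232.7  120.3] head 24.66 tilt 0.06 J [-0.07  0.35 -0.28 -0.   -0.95  2.07] w 55.0
n 3 end [ 576.8 -295.2   62.1] 25.2
[0.0, 0.0, -0.002, -0.17, 0.68, 0.65, 0.0, 0.0, 0.0, -0.002, -0.18, 0.69, 0.65, 0.0, 0.0, 0.0, -0.002, -0.18, 0.68, 0.64, 0.0]
```

jog_arm(
  rows=[0,0,-0.002,-0.17,0.68,0.65,0,0,0,-0.002,-0.18,0.69,0.65,0,0,0,-0.002,-0.18,0.68,0.64,0,0,0,0,0,0,0.7,0,0,0,0,0,0,0.3,0,0,0,0,0,0,0,0,0,0,0,0,0,0,0],
)

```text
time: 9.55
tool_pos: [577.9, -295.2, 33.7]
tcp_rot: [0.976, 0.219, 0.001, 0.0]
ft_force: [-0.8, 0.3, -0.9]
gripper_width: 55.1
grip_force: 63.7
```

```bash
python3 plan.py 576.8 -295.2 20.6 25.2 0
```

```text
t 9.55 [ 577.9 -295.2   33.7] head 25.29 tilt 0.08 J [-0.17  0.49 -0.27  0.   -0.8   2.18] w 55.1
n 1 end [ 577.  -295.3   20.5] 25.2
[0.0, 0.0, 0.001, -0.03, -0.01, 0.44, 0.0]
```

Lower, release partly, then rise and look.

jog_arm(
  rows=[0,0,0,-0.03,-0.01,0.3,0,0,0,0,0,0,0.15,0,0,0,0,0,0,0,0,0,0,0,0,0,0,0],
)

```text
time: 10.05
tool_pos: [576.3, -295.5, 20.1]
tcp_rot: [0.976, 0.219, 0.0, 0.0]
ft_force: [-2.8, 3.5, 7.0]
gripper_width: 55.2
grip_force: 64.6
```

jog_arm(
  rows=[0,0,0,0,0,0,1,0,0,0,0,0,0,1,0,0,0,0,0,0,1,0,0,0,0,0,-0.8,1,0,0,0,0,0,-1,1,0,0,0,-0.6,0,-1,1,0,0,0,-1,0,-1,1,0,0,0,-1,0,0,1,0,0,0,0,0,0,1],
)

```text
time: 11.18
tool_pos: [503.6, -329.5, 133.2]
tcp_rot: [0.976, 0.217, -0.0, -0.0]
ft_force: [0.2, 0.5, -0.3]
gripper_width: 85.6
grip_force: 0.0
```

```bash
python3 plan.py; echo spots; python3 look.py w5 5 55
python3 - <<'E'
from vis import *; from station import optics
p,d=optics.read_camera('top'); c=optics.calibration('top')
for col,z in(('blue',55),('red',5),('yellow',5),('green',5)): print(col,z,[b[2:] for b in blobs(p,col,c,z) if b[3][1]<0])
E
```

```text
t 11.18 [ 503.6 -329.5  133.2] head 25.12 tilt 0.03 J [-0.26  0.32 -0.28 -0.   -0.97  2.26] w 85.6
spots
red 5.0 256.46576 [214.2, 106.8] 3303 [551.3, -241.1] [551.5, -241.9] 55.4 53.0 0.93 1.66
red 55.0 256.46576 [214.2, 106.8] 3303 [555.8, -251.0] [556.0, -251.6] 55.4 43.2 0.76 1.35
yellow 5.0 241.90851 [248.7, 45.1] 3382 [610.1, -245.9] [609.6, -246.6] 55.2 53.4 0.73 1.57
yellow 55.0 241.90851 [248.7, 45.1] 3382 [603.6, -254.9] [603.2, -255.5] 55.2 43.5 0.6 1.28
blue 5.0 209.51057 [284.9, 104.9] 5863 [576.6, -294.2] [576.5, -294.3] 55.3 67.3 0.18 1.6
blue 55.0 209.51057 [284.9, 104.9] 5863 [576.4, -294.3] [576.3, -294.3] 55.3 54.8 0.15 1.3
green 5.0 272.06323 [250.8, 165.8] 3236 [518.0, -289.8] [518.4, -289.8] 55.1 52.5 0.71 1.51
green 55.0 272.06323 [250.8, 165.8] 3236 [528.6, -290.7] [528.9, -290.7] 55.0 42.8 0.58 1.23
blue 55 []
red 5 []
yellow 5 []
green 5 []
```

View pics/w5.png

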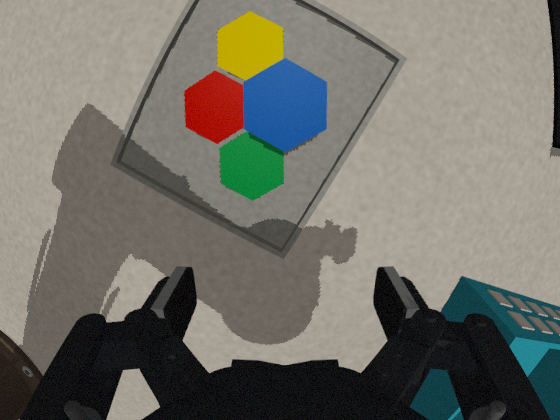

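Blue sits at (285,105) in the picture, within 0.2 mm and 0.3° of its ideal place. Red next.

```bash
sed -i 's/smin=29./smin=31./' plan.py; python3 plan.py 571.1 331.5 130 -10.8 1
```

```text
t 11.28 [ 505.1 -329.   132.7] head 25.19 tilt 0.04 J [-0.25  0.32 -0.28 -0.   -0.97  2.26] w 85.6
n 22 end [571.1 331.6 130. ] -10.81
[0.0, 0.0, 0.018, 0.52, -0.86, 0.0, 1.0, 0.0, 0.0, 0.018, 0.49, -0.88, 0.01, 1.0, 0.0, 0.0, 0.019, 0.46, -0.89, 0.0, 1.0, 0.0, 0.0, 0.018, 0.44, -0.91, 0.01, 1.0, 0.0, 0.0, 0.018, 0.42, -0.91, 0.0, 1.0, 0.0, 0.0, 0.018, 0.39, -0.93, 0.0, 1.0, 0.0, 0.0, 0.018, 0.36, -0.94, 0.01, 1.0, 0.0, 0.0, 0.018, 0.33, -0.95, 0.0, 1.0, 0.0, 0.0, 0.019, 0.31, -0.95, 0.01, 1.0, 0.0, 0.0, 0.018, 0.28, -0.97, 0.0, 1.0]
[0.0, 0.0, 0.018, 0.25, -0.97, 0.0, 1.0, 0.0, 0.0, 0.018, 0.23, -0.99, 0.01, 1.0, 0.0, 0.0, 0.018, 0.19, -0.98, 0.0, 1.0, 0.0, 0.0, 0.018, 0.17, -0.99, 0.01, 1.0, 0.0, 0.0, 0.019, 0.14, -1.0, 0.0, 1.0, 0.0, 0.0, 0.018, 0.11, -1.0, 0.0, 1.0, 0.0, 0.0, 0.018, 0.09, -1.0, 0.01, 1.0, 0.0, 0.0, 0.018, 0.05, -1.01, 0.0, 1.0, 0.0, 0.0, 0.018, 0.03, -1.0, 0.01, 1.0, 0.0, 0.0, 0.019, -0.01, -1.01, 0.0, 1.0]
[0.0, 0.0, 0.018, -0.03, -1.0, 0.0, 1.0, 0.0, 0.0, 0.018, -0.06, -1.01, 0.01, 1.0]
```

jog_arm(
  rows=[0,0,0.018,0.52,-0.86,0,1,0,0,0.018,0.49,-0.88,0,1,0,0,0.018,0.46,-0.89,0,1,0,0,0.018,0.44,-0.91,0,1,0,0,0.018,0.42,-0.91,0,1,0,0,0.018,0.39,-0.93,0,1,0,0,0.018,0.36,-0.94,0,1,0,0,0.018,0.33,-0.95,0,1,0,0,0.018,0.31,-0.95,0,1,0,0,0.018,0.28,-0.97,0,1],
)

```text
time: 12.52
tool_pos: [535.2, -27.1, 132.4]
tcp_rot: [0.997, 0.079, -0.001, 0.0]
ft_force: [0.8, 0.5, -0.5]
gripper_width: 85.1
grip_force: 0.0
```

jog_arm(
  rows=[0,0,0.018,0.25,-0.97,0,1,0,0,0.018,0.23,-0.99,0,1,0,0,0.018,0.19,-0.98,0,1,0,0,0.018,0.17,-0.99,0,1,0,0,0.018,0.14,-1,0,1,0,0,0.018,0.11,-1,0,1,0,0,0.018,0.09,-1,0,1,0,0,0.018,0.05,-1,0,1,0,0,0.02,0.03,-1,0,1,0,0,0.02,-0.01,-1,0,1],
)

```text
time: 13.78
tool_pos: [563.5, 272.9, 132.1]
tcp_rot: [0.998, -0.066, -0.0, 0.001]
ft_force: [-0.3, 0.6, 0.3]
gripper_width: 85.1
grip_force: 0.0
```

```bash
sed -i 's/smin=31./smin=29./' plan.py; python3 plan.py 571.1 331.5 75 -10.8 1
```

```text
t 13.78 [563.5 272.9 132.1] head -7.54 tilt 0.08 J [ 0.76  0.36 -0.23 -0.   -0.98  0.68] w 85.1
n 3 end [571.1 331.5  75.1] -10.78
[0.0, 0.0, 0.012, 0.0, -0.66, 0.63, 1.0, 0.0, 0.0, 0.012, -0.02, -0.65, 0.64, 1.0, 0.0, 0.0, 0.012, -0.02, -0.66, 0.63, 1.0]
```

jog_arm(
  rows=[0,0,0.012,0,-0.66,0,1,0,0,0.012,-0.02,-0.65,0.6,1,0,0,0,0,-0.4,0.7,1,0,0,0,0,0,0,1,0,0,0,0,0,0,1],
)

```text
time: 14.4
tool_pos: [570.5, 321.7, 94.0]
tcp_rot: [0.996, -0.084, -0.0, 0.0]
ft_force: [0.5, -0.3, 0.1]
gripper_width: 85.3
grip_force: 0.0
```

```bash
python3 plan.py 571.1 331.5 75 -10.8 1; python3 look.py w6 54|grep red
```

```text
t 14.4 [570.5 321.7  94. ] head -9.67 tilt 0.06 J [ 0.81  0.44 -0.2   0.   -0.93  0.59] w 85.3
n 1 end [571.  331.6  75.1] -10.84
[0.0, 0.0, 0.013, -0.04, -0.33, 0.63, 1.0]
red 54.0 196.47264 [265.3, 236.4] 7127 [574.3, 334.2] [573.0, 334.4] 19.0 58.0 0.62 1.73
red 54.0 210.51395 [537.0, 270.7] 2000 [500.6, 121.1] [499.9, 120.8] 30.4 57.9 3.01 4.24
```

jog_arm(
  rows=[0,0,0.013,-0.02,-0.37,0.5,1,0,0,0,0,0,0.2,1,0,0,0,0,0,0.8,1,0,0,0,0,0,0.95,1,0,0,0,0,0,0,1,0,0,0,0,0,0,0,0,0,0,0,0,0,0,0,0,0,0,0,0,0,0,0,0,0,0,0,0,0,0,0,0,0,0,0],
)

```text
time: 15.7
tool_pos: [572.6, 333.9, 22.4]
tcp_rot: [0.996, -0.094, 0.001, -0.001]
ft_force: [-1.2, 0.6, 7.2]
gripper_width: 55.4
grip_force: 64.5
```

jog_arm(
  rows=[0,0,0,0,0,0,1,0,0,0,0,0,0,1,0,0,0,0,0,0,1,0,0,0.111,0,0,0,1,0,0,0.111,0,0,0,1,0,0,0.111,0,0,0,1,0,0,0.111,0,0,0,1,0,0,0.111,0,0,0,1,0,0,0.112,0,0,0,1,0,0,0,0,0,0,1],
)

```text
time: 16.95
tool_pos: [571.7, 333.1, 20.5]
tcp_rot: [0.815, -0.579, -0.0, 0.0]
ft_force: [-1.2, 0.5, -0.1]
gripper_width: 85.5
grip_force: 0.0
```

jog_arm(
  rows=[0,0,0,0,0,0,0,0,0,0,0,0,0,0,0,0,0,0,0,0,0,0,0,0,0,0,0,0,0,0,0,0,0,0,0],
)

```text
time: 17.58
tool_pos: [571.9, 333.4, 20.9]
tcp_rot: [0.815, -0.58, 0.0, -0.0]
ft_force: [-0.1, 0.5, 3.0]
gripper_width: 55.2
grip_force: 64.2
```

```bash
sed -i 's/smin=29./smin=31./' plan.py; python3 plan.py
python3 - <<'E'
import plan
p0=plan.pose
s,p,h,r=p0(); p=p.copy(); p[2]=110; plan.pose=lambda:(s,p,h,r)
plan.plan(552.1,-243,110,-94.8,0)
E
```

```text
t 17.57 [571.9 333.4  20.9] head -70.86 tilt 0.03 J [ 0.82  0.53 -0.25  0.   -0.79 -0.49] w 55.2
n 19 end [ 552.1 -243.1  110. ] -94.8
[0.0, 0.0, 0.014, 0.94, 0.36, 0.0, 0.0, 0.0, 0.0, 0.014, 0.96, 0.35, 0.0, 0.0, 0.0, 0.0, 0.014, 0.95, 0.32, 0.0, 0.0, 0.0, 0.0, 0.014, 0.97, 0.3, 0.0, 0.0, 0.0, 0.0, 0.014, 0.97, 0.28, 0.0, 0.0, 0.0, 0.0, 0.014, 0.98, 0.26, 0.0, 0.0, 0.0, 0.0, 0.014, 0.98, 0.24, 0.0, 0.0, 0.0, 0.0, 0.014, 0.99, 0.21, 0.0, 0.0, 0.0, 0.0, 0.014, 1.0, 0.2, 0.0, 0.0, 0.0, 0.0, 0.014, 0.99, 0.17, 0.0, 0.0]
[0.0, 0.0, 0.014, 1.0, 0.15, 0.0, 0.0, 0.0, 0.0, 0.014, 1.01, 0.13, 0.0, 0.0, 0.0, 0.0, 0.014, 1.0, 0.1, 0.0, 0.0, 0.0, 0.0, 0.014, 1.01, 0.08, 0.0, 0.0, 0.0, 0.0, 0.014, 1.01, 0.07, 0.0, 0.0, 0.0, 0.0, 0.014, 1.01, 0.03, 0.0, 0.0, 0.0, 0.0, 0.014, 1.01, 0.02, 0.0, 0.0, 0.0, 0.0, 0.014, 1.02, 0.0, 0.0, 0.0, 0.0, 0.0, 0.014, 1.01, -0.03, 0.0, 0.0]
```

jog_arm(
  rows=[0,0,0,0,0,-1,0,0,0,0,0,0,-1,0,0,0,0,0.2,0,-1,0,0,0,0.014,0.94,0.36,0,0,0,0,0.014,0.96,0.35,0,0,0,0,0.014,0.95,0.32,0,0,0,0,0.014,0.97,0.3,0,0,0,0,0.014,0.97,0.28,0,0,0,0,0.014,0.98,0.26,0,0,0,0,0.014,0.98,0.24,0,0],
)

```text
time: 18.82
tool_pos: [565.3, 112.5, 109.9]
tcp_rot: [0.767, -0.642, -0.0, 0.001]
ft_force: [0.2, -0.8, -1.7]
gripper_width: 55.3
grip_force: 64.0
```

jog_arm(
  rows=[0,0,0.014,0.99,0.21,0,0,0,0,0.014,1,0.2,0,0,0,0,0.014,1,0.17,0,0,0,0,0.014,1,0.15,0,0,0,0,0.014,1,0.13,0,0,0,0,0.014,1,0.1,0,0,0,0,0.014,1,0.08,0,0,0,0,0.014,1,0.07,0,0,0,0,0.014,1,0.03,0,0,0,0,0.014,1,0.02,0,0],
)

```text
time: 20.08
tool_pos: [554.1, -189.0, 109.9]
tcp_rot: [-0.692, 0.722, 0.001, -0.001]
ft_force: [0.4, -0.8, -1.6]
gripper_width: 55.4
grip_force: 63.9
```

jog_arm(
  rows=[0,0,0.014,1,0,0,0,0,0,0.014,0.8,0,0,0,0,0,0,0,0,0,0,0,0,0,0,0,0,0],
)

```text
time: 20.58
tool_pos: [552.0, -241.2, 110.1]
tcp_rot: [-0.676, 0.737, 0.0, -0.0]
ft_force: [1.1, -0.2, -1.7]
gripper_width: 55.2
grip_force: 63.9
```

```bash
python3 plan.py 552.1 -243 83 -94.8 0
```

```text
t 20.57 [ 552.  -241.2  110.1] head -94.9 tilt 0.07 J [-0.09  0.34 -0.31 -0.   -0.92  0.  ] w 55.2
n 1 end [ 552.1 -243.1   83.1] -94.81
[0.0, 0.0, -0.001, 0.06, -0.01, 0.9, 0.0]
```

jog_arm(
  rows=[0,0,0,0.06,-0.01,0.6,0,0,0,0,0,0,0.4,0,0,0,0,0,0,0,0,0,0,0,0,0,0,0],
)

```text
time: 21.08
tool_pos: [553.6, -242.4, 81.1]
tcp_rot: [-0.677, 0.736, -0.0, 0.0]
ft_force: [0.3, -0.1, -0.5]
gripper_width: 55.2
grip_force: 63.9
```

```bash
python3 plan.py 552.1 -243 35 -94.8 0
```

```text
t 21.07 [ 553.6 -242.4   81.1] head -94.79 tilt 0.02 J [-0.09  0.38 -0.33  0.   -0.86  0.01] w 55.2
n 2 end [ 552.  -242.9   34.9] -94.79
[0.0, 0.0, 0.0, 0.01, 0.02, 0.77, 0.0, 0.0, 0.0, 0.0, 0.01, 0.03, 0.77, 0.0]
```

jog_arm(
  rows=[0,0,0,0.01,0.03,0.4,0,0,0,0,0,0,0.1,0,0,0,0,0,0,0,0,0,0,0,0,0,0,0,0,0,0,0,0,0,0],
)

```text
time: 21.7
tool_pos: [552.5, -242.8, 65.9]
tcp_rot: [-0.677, 0.736, -0.0, 0.0]
ft_force: [0.0, 0.1, -2.3]
gripper_width: 55.1
grip_force: 63.9
```

```bash
python3 plan.py 552.1 -243 35 -94.8 0
```

```text
t 21.7 [ 552.5 -242.8   65.9] head -94.82 tilt 0.02 J [-0.09  0.4  -0.35  0.   -0.82  0.01] w 55.1
n 1 end [ 552.2 -243.1   35. ] -94.82
[0.0, 0.0, 0.0, 0.01, 0.01, 1.03, 0.0]
```

jog_arm(
  rows=[0,0,0,0.01,0.01,0.5,0,0,0,0,0,0,0.5,0,0,0,0,0,0,0.3,0,0,0,0,0,0,0.15,0,0,0,0,0,0,0,0,0,0,0,0,0,0,0],
)

```text
time: 22.45
tool_pos: [552.2, -243.1, 22.2]
tcp_rot: [-0.677, 0.736, -0.0, 0.0]
ft_force: [0.2, 0.2, -0.6]
gripper_width: 54.8
grip_force: 63.8
```

jog_arm(
  rows=[0,0,0,0,0,0.02,0,0,0,0,0,0,0,1,0,0,0,0,0,0,1,0,0,0,0,0,0,1,0,0,0,0,0,-0.8,1,0,0,0,0,0,-1,1,0,0,0,-0.6,0,-1,1,0,0,0,-1,0,-1,1,0,0,0,-1,0,0,1,0,0,0,0,0,0,1],
)

```text
time: 23.7
tool_pos: [559.0, -163.9, 136.3]
tcp_rot: [-0.677, 0.736, -0.0, 0.001]
ft_force: [0.1, -0.6, 0.5]
gripper_width: 85.3
grip_force: 0.0
```

```bash
python3 look.py w7 5 55 | cut -c1-200; python3 plan.py
python3 - <<'E'
import plan
plan.plan(471.1,318.3,130,16.9,1)
E
```

```text
red 5.0 213.39334 [285.5, 107.3] 5741 [551.8, -240.8] [551.8, -240.7] 55.9 67.3 0.25 1.65
red 55.0 213.39334 [285.5, 107.3] 5741 [551.8, -241.0] [551.9, -240.9] 55.9 55.0 0.21 1.34
yellow 5.0 259.80322 [215.7, 106.9] 3284 [610.1, -247.2] [609.5, -247.1] 54.8 53.1 0.8 1.53
yellow 55.0 259.80322 [215.7, 106.9] 3284 [599.5, -246.1] [599.0, -246.1] 54.7 43.4 0.66 1.25
blue 5.0 197.05551 [244.4, 37.4] 5373 [580.7, -304.0] [581.2, -305.4] 55.7 67.1 0.72 1.73
blue 55.0 197.05551 [244.4, 37.4] 5373 [575.5, -292.5] [575.9, -293.7] 55.7 54.8 0.58 1.42
green 5.0 242.21568 [321.1, 46.8] 3361 [518.2, -290.2] [518.3, -290.2] 55.6 52.8 0.44 1.35
green 55.0 242.21568 [321.1, 46.8] 3361 [524.5, -281.3] [524.5, -281.2] 55.6 43.2 0.36 1.1
t 23.75 [ 558.7 -164.7  135.9] head -94.73 tilt 0.03 J [ 0.05  0.29 -0.33 -0.   -0.96 -0.13] w 85.0
n 16 end [471.  318.3 129.9] 16.87
[0.0, 0.0, -0.078, -0.99, 0.26, 0.01, 1.0, 0.0, 0.0, -0.077, -1.01, 0.15, 0.01, 1.0, 0.0, 0.0, -0.078, -1.02, 0.02, 0.02, 1.0, 0.0, 0.0, -0.077, -1.02, -0.11, 0.01, 1.0, 0.0, 0.0, -0.078, -1.0, -0.23, 0.01, 1.0, 0.0, 0.0, -0.077, -0.96, -0.35, 0.01, 1.0, 0.0, 0.0, -0.078, -0.91, -0.46, 0.02, 1.0, 0.0, 0.0, -0.077, -0.85, -0.57, 0.01, 1.0, 0.0, 0.0, -0.078, -0.77, -0.67, 0.01, 1.0, 0.0, 0.0, -0.077, -0.69, -0.75, 0.01, 1.0]
[0.0, 0.0, -0.078, -0.59, -0.84, 0.01, 1.0, 0.0, 0.0, -0.077, -0.49, -0.9, 0.02, 1.0, 0.0, 0.0, -0.078, -0.37, -0.95, 0.01, 1.0, 0.0, 0.0, -0.077, -0.25, -0.99, 0.01, 1.0, 0.0, 0.0, -0.078, -0.13, -1.02, 0.01, 1.0, 0.0, 0.0, -0.077, -0.01, -1.02, 0.02, 1.0]
```

jog_arm(
  rows=[0,0,-0.078,-0.99,0.26,0.01,1,0,0,-0.077,-1,0.15,0.01,1,0,0,-0.078,-1,0.02,0.02,1,0,0,-0.077,-1,-0.11,0.01,1,0,0,-0.078,-1,-0.23,0.01,1,0,0,-0.077,-0.96,-0.35,0.01,1,0,0,-0.078,-0.91,-0.46,0.02,1,0,0,-0.077,-0.85,-0.57,0.01,1,0,0,-0.078,-0.77,-0.67,0.01,1,0,0,-0.077,-0.69,-0.75,0.01,1],
)

```text
time: 25.0
tool_pos: [504.5, 135.1, 131.6]
tcp_rot: [0.977, -0.215, -0.0, 0.0]
ft_force: [-0.2, -0.6, -0.5]
gripper_width: 85.2
grip_force: 0.0
```

jog_arm(
  rows=[0,0,-0.078,-0.59,-0.84,0.01,1,0,0,-0.077,-0.49,-0.9,0.02,1,0,0,-0.078,-0.37,-0.95,0.01,1,0,0,-0.077,-0.25,-0.99,0.01,1,0,0,-0.078,-0.13,-1,0.01,1,0,0,-0.077,-0.01,-1,0.02,1,0,0,0,0,0,0,1,0,0,0,0,0,0,1],
)

```text
time: 26.0
tool_pos: [472.2, 314.2, 129.1]
tcp_rot: [0.989, 0.145, -0.0, 0.0]
ft_force: [-0.0, -0.1, -0.4]
gripper_width: 85.5
grip_force: 0.0
```

```bash
sed -i 's/smin=31./smin=29./' plan.py; python3 plan.py 471.1 318.3 60 16.9 1; python3 look.py w8 54|grep yel
python3 - <<'E'
from vis import *; from station import optics
for n in('top','scene'):
    p,d=optics.read_camera(n); c=optics.calibration(n);np.savez(n+'1.npz',p=p,d=d)
    for col,z in(('blue',55),('red',55),('yellow',5),('green',5)): print(n,col,z,[b[2:] for b in blobs(p,col,c,z) if b[3][1]<0])
E
```

```text
t 26.0 [472.2 314.2 129.1] head 16.69 tilt 0.07 J [ 0.93  0.27 -0.37 -0.   -0.93  0.93] w 85.5
n 3 end [471.  318.2  60.1] 16.87
[0.0, 0.0, -0.001, 0.0, -0.05, 0.77, 1.0, 0.0, 0.0, -0.001, 0.0, -0.04, 0.77, 1.0, 0.0, 0.0, 0.0, 0.0, -0.05, 0.76, 1.0]
yellow 54.0 230.33098 [274.7, 217.7] 5365 [471.6, 322.6] [470.7, 322.1] 47.2 57.4 0.43 1.51
top blue 55 [([575.8, -293.8], [576.0, -293.9], np.float64(55.1), np.float64(53.2), np.float64(0.76), np.float64(1.48))]
top red 55 [([550.8, -240.0], [550.9, -240.1], np.float64(51.8), np.float64(54.5), np.float64(1.04), np.float64(1.72))]
top yellow 5 [([612.2, -247.4], [610.8, -247.4], np.float64(55.7), np.float64(49.8), np.float64(1.63), np.float64(2.53))]
top green 5 [([518.3, -290.9], [518.7, -290.7], np.float64(56.9), np.float64(47.3), np.float64(0.95), np.float64(1.73))]
scene blue 55 [([582.2, -290.1], [580.6, -290.5], np.float64(51.1), np.float64(59.2), np.float64(2.33), np.float64(3.07))]
scene red 55 [([557.6, -236.2], [557.2, -236.4], np.float64(50.8), np.float64(61.7), np.float64(1.82), np.float64(2.38))]
scene yellow 5 [([610.0, -249.0], [609.8, -249.2], np.float64(55.9), np.float64(51.8), np.float64(0.68), np.float64(1.44))]
scene green 5 []
```

Checks put blue within about 0.3 mm of its place, and red about 1 mm away from blue along y. That's harmless: the gap is about 3 mm. Yellow is at about (471.3,320.8), yaw 47, gripped twice to centre it.

jog_arm(
  rows=[0,0,0,0.03,-0.22,0,1,0,0,0.111,0,0,0.3,1,0,0,0.111,0,0,0.3,1,0,0,0.111,0,0,0.3,1,0,0,0.111,0,0,0.3,1,0,0,0.111,0,0,0.3,1,0,0,0.111,0,0,0.3,1,0,0,0,0,0,0,1,0,0,0,0,0,0,1],
)

```text
time: 27.28
tool_pos: [471.3, 321.9, 76.0]
tcp_rot: [0.931, -0.366, 0.0, -0.0]
ft_force: [-0.1, 0.3, 0.8]
gripper_width: 85.2
grip_force: 0.0
```

```bash
python3 plan.py 471.3 320.8 19.5 -43.1 1; python3 look.py w9 54|grep yel
```

```text
t 27.27 [471.3 321.9  76. ] head -42.95 tilt 0.03 J [ 0.94  0.34 -0.42  0.   -0.82 -0.12] w 85.2
n 2 end [471.3 320.6  19.6] -43.13
[0.0, 0.0, 0.001, 0.01, 0.01, 0.94, 1.0, 0.0, 0.0, 0.001, 0.02, 0.02, 0.94, 1.0]
yellow 54.0 179.71266 [288.8, 246.8] 8400 [471.9, 319.2] [470.7, 320.2] 47.8 57.9 0.56 1.76
```

jog_arm(
  rows=[0,0,0,0.02,0.02,0.94,1,0,0,0,0,0.01,0.94,1,0,0,0,0,0,0,1,0,0,0,0,0,0,0,0,0,0,0,0,0,0,0,0,0,0,0,0,0,0,0,0,0,0,0,0,0,0,0,0,0,0,0,0,0,0,0,0,0,0,0,0,0,0,0,0,1],
)

```text
time: 28.58
tool_pos: [471.2, 321.0, 20.0]
tcp_rot: [0.93, -0.368, 0.0, -0.001]
ft_force: [-0.0, -0.7, -0.1]
gripper_width: 71.8
grip_force: 0.0
```

jog_arm(
  rows=[0,0,0,0,0,0,1,0,0,0,0,0,0,1,0,0,-0.111,0,0,0,1,0,0,-0.111,0,0,0,1,0,0,-0.111,0,0,0,1,0,0,-0.111,0,0,0,1,0,0,-0.111,0,0,0,1,0,0,-0.112,0,0,0,1,0,0,0,0,0,0,1,0,0,0,0,0,0,1],
)

```text
time: 29.82
tool_pos: [470.9, 320.6, 19.1]
tcp_rot: [0.989, 0.145, -0.0, 0.0]
ft_force: [0.2, -0.8, -0.1]
gripper_width: 85.8
grip_force: 0.0
```

jog_arm(
  rows=[0,0,0,0,0,0,0,0,0,0,0,0,0,0,0,0,0,0,0,0,0,0,0,0,0,0,0,0,0,0,0,0,0,0,0,0,0,0,0,0,0,0],
)

```text
time: 30.58
tool_pos: [471.0, 320.8, 19.5]
tcp_rot: [0.989, 0.147, 0.0, -0.0]
ft_force: [-0.3, 0.7, 5.8]
gripper_width: 55.3
grip_force: 64.4
```

```bash
sed -i 's/smin=29./smin=31./' plan.py; python3 plan.py
python3 - <<'E'
import plan
s,p,h,r=plan.pose(); p=p.copy(); p[2]=110; plan.pose=lambda:(s,p,h,r)
plan.plan(609.8,-247.8,110,25.2,0)
E
```

```text
t 30.57 [471.  320.8  19.5] head 16.87 tilt 0.03 J [ 0.94  0.41 -0.47  0.   -0.69  0.92] w 55.3
n 19 end [ 609.7 -247.8  110. ] 25.24
[0.0, 0.0, -0.005, -0.06, 1.03, 0.0, 0.0, 0.0, 0.0, -0.005, -0.06, 1.02, 0.0, 0.0, 0.0, 0.0, -0.005, -0.07, 1.02, 0.0, 0.0, 0.0, 0.0, -0.004, -0.08, 1.03, 0.0, 0.0, 0.0, 0.0, -0.005, -0.09, 1.02, 0.0, 0.0, 0.0, 0.0, -0.005, -0.1, 1.02, 0.0, 0.0, 0.0, 0.0, -0.005, -0.1, 1.02, 0.0, 0.0, 0.0, 0.0, -0.005, -0.11, 1.03, 0.0, 0.0, 0.0, 0.0, -0.005, -0.12, 1.02, 0.0, 0.0, 0.0, 0.0, -0.005, -0.13, 1.01, 0.0, 0.0]
[0.0, 0.0, -0.005, -0.13, 1.02, 0.0, 0.0, 0.0, 0.0, -0.004, -0.14, 1.02, 0.0, 0.0, 0.0, 0.0, -0.005, -0.15, 1.01, 0.0, 0.0, 0.0, 0.0, -0.005, -0.16, 1.02, 0.0, 0.0, 0.0, 0.0, -0.005, -0.17, 1.01, 0.0, 0.0, 0.0, 0.0, -0.005, -0.17, 1.01, 0.0, 0.0, 0.0, 0.0, -0.005, -0.18, 1.02, 0.0, 0.0, 0.0, 0.0, -0.005, -0.19, 1.0, 0.0, 0.0, 0.0, 0.0, -0.005, -0.2, 1.01, 0.0, 0.0]
```

jog_arm(
  rows=[0,0,0,0,0,-1,0,0,0,0,0,0,-1,0,0,0,0,0,0.1,-1,0,0,0,-0.005,-0.06,1,0,0,0,0,-0.005,-0.06,1,0,0,0,0,-0.005,-0.07,1,0,0,0,0,-0.005,-0.08,1,0,0,0,0,-0.005,-0.09,1,0,0,0,0,-0.005,-0.1,1,0,0,0,0,-0.005,-0.1,1,0,0],
)

```text
time: 31.82
tool_pos: [520.9, 111.7, 108.5]
tcp_rot: [0.985, 0.174, -0.001, 0.0]
ft_force: [0.6, -0.4, -1.9]
gripper_width: 55.0
grip_force: 64.1
```

jog_arm(
  rows=[0,0,-0.005,-0.1,1,0,0,0,0,-0.005,-0.11,1,0,0,0,0,-0.005,-0.12,1,0,0,0,0,-0.005,-0.13,1,0,0,0,0,-0.005,-0.13,1,0,0,0,0,-0.005,-0.14,1,0,0,0,0,-0.005,-0.15,1,0,0,0,0,-0.005,-0.16,1,0,0,0,0,-0.005,-0.17,1,0,0,0,0,-0.005,-0.17,1,0,0],
)

```text
time: 33.08
tool_pos: [595.1, -181.6, 108.2]
tcp_rot: [0.977, 0.212, -0.001, -0.0]
ft_force: [1.4, 1.0, -1.2]
gripper_width: 55.4
grip_force: 64.1
```

jog_arm(
  rows=[0,0,-0.005,-0.18,1,0,0,0,0,0,-0.19,0.9,0,0,0,0,0,0,0.1,0,0,0,0,0,0,0,0,0,0,0,0,0,0,0,0],
)

```text
time: 33.7
tool_pos: [610.4, -239.1, 109.0]
tcp_rot: [0.976, 0.216, -0.0, -0.0]
ft_force: [-0.4, -0.2, -1.6]
gripper_width: 54.8
grip_force: 64.1
```

```bash
sed -i 's/smin=31./smin=29./' plan.py; python3 plan.py 609.8 -247.8 80 25.2 0; python3 look.py w10 5 55
```

```text
t 33.7 [ 610.4 -239.1  109. ] head 25.0 tilt 0.03 J [-0.08  0.42 -0.19 -0.   -0.96  2.08] w 54.8
n 2 end [ 609.8 -247.7   79.9] 25.18
[0.0, 0.0, -0.001, -0.07, 0.13, 0.48, 0.0, 0.0, 0.0, -0.001, -0.07, 0.12, 0.49, 0.0]
yellow 5.0 254.87915 [297.8, 197.9] 1829 [622.0, -243.9] [609.8, -246.8] 55.1 52.9 4.51 6.93
yellow 55.0 254.87915 [297.8, 197.9] 1829 [634.3, -235.8] [624.5, -238.1] 55.1 42.1 3.59 5.52
yellow 55.0 124.33608 [284.4, 297.0] 14916 [562.2, -260.1] [557.2, -262.2] 55.1 108.3 1.63 4.93
```

jog_arm(
  rows=[0,0,-0.001,-0.07,0.13,0.5,0,0,0,-0.001,-0.06,0.12,0.5,0,0,0,0,0,0,0.1,0,0,0,0,0,0,0,0,0,0,0,0,0,0,0,0,0,0,0,0,0,0],
)

```text
time: 34.5
tool_pos: [610.7, -248.3, 76.7]
tcp_rot: [0.976, 0.218, 0.0, 0.0]
ft_force: [-0.1, -0.7, -0.5]
gripper_width: 55.5
grip_force: 64.1
```

```bash
python3 plan.py 610.2 -247.6 35 25.2 0
```

```text
t 34.5 [ 610.7 -248.3   76.7] head 25.15 tilt 0.05 J [-0.09  0.46 -0.21  0.   -0.9   2.1 ] w 55.5
n 2 end [ 610.3 -247.5   35. ] 25.24
[0.0, 0.0, 0.0, 0.0, -0.01, 0.7, 0.0, 0.0, 0.0, -0.001, 0.0, -0.02, 0.69, 0.0]
```

jog_arm(
  rows=[0,0,0,0,-0.02,0.5,0,0,0,0,0,-0.01,0.5,0,0,0,0,0,0,0.4,0,0,0,0,0,0,0,0,0,0,0,0,0,0,0],
)

```text
time: 35.12
tool_pos: [610.2, -247.6, 34.2]
tcp_rot: [0.976, 0.218, -0.0, 0.0]
ft_force: [0.1, -0.9, -1.1]
gripper_width: 55.0
grip_force: 64.1
```

```bash
python3 plan.py 610.2 -247.6 20.6 25.2 0
```

```text
t 35.12 [ 610.2 -247.6   34.2] head 25.16 tilt 0.01 J [-0.09  0.51 -0.25  0.   -0.82  2.1 ] w 55.0
n 1 end [ 610.2 -247.6   20.7] 25.16
[0.0, 0.0, 0.0, 0.0, 0.0, 0.45, 0.0]
```

jog_arm(
  rows=[0,0,0,0,0,0.3,0,0,0,0,0,0,0.15,0,0,0,0,0,0,0,0,0,0,0,0,0,0,0,0,0,0,0,0,0,0.9,0,0,0,0,0,0,0.9,0,0,0,0,0,0,0.9],
)

```text
time: 36.0
tool_pos: [610.1, -247.5, 20.8]
tcp_rot: [0.976, 0.218, 0.0, 0.0]
ft_force: [0.1, 0.3, -0.5]
gripper_width: 76.9
grip_force: 0.0
```

jog_arm(
  rows=[0,0,0,0,0,-0.7,1,0,0,0,0,0,-1,1,0,0,0,-0.6,0,-1,1,0,0,0,-1,0,-1,1,0,0,0,-1,0,-0.5,1,0,0,0,-0.8,0,0,1,0,0,0,0,0,0,1,0,0,0,0,0,0,1],
)

```text
time: 37.0
tool_pos: [517.5, -290.8, 146.0]
tcp_rot: [0.976, 0.218, -0.0, -0.0]
ft_force: [-0.7, -0.5, 0.2]
gripper_width: 85.4
grip_force: 0.0
```

```bash
python3 look.py w11 5 55;sed -i 's/smin=29./smin=31./' plan.py;  python3 plan.py 599 129 130 18.8 1
```

```text
red 5.0 230.60199 [244.6, 143.2] 5099 [545.2, -237.8] [544.7, -237.7] 55.4 67.4 0.29 1.58
red 55.0 230.60199 [244.6, 143.2] 5099 [553.0, -241.0] [552.6, -240.9] 55.4 55.5 0.24 1.3
yellow 5.0 215.31367 [284.4, 75.0] 5346 [614.0, -244.0] [614.2, -244.0] 55.1 67.3 0.16 1.57
yellow 55.0 215.31367 [284.4, 75.0] 5346 [609.6, -246.1] [609.8, -246.1] 55.1 55.4 0.13 1.29
blue 5.0 229.6744 [324.0, 144.5] 5059 [573.8, -301.3] [573.5, -301.7] 55.2 67.2 0.24 1.6
blue 55.0 229.6744 [324.0, 144.5] 5059 [576.5, -293.3] [576.3, -293.6] 55.2 55.3 0.19 1.32
green 5.0 292.94247 [285.0, 196.1] 2638 [516.6, -290.3] [516.4, -290.3] 55.9 49.8 1.02 1.85
green 55.0 292.94247 [285.0, 196.1] 2638 [529.5, -284.2] [529.3, -284.2] 55.9 41.0 0.84 1.53
t 37.05 [ 517.8 -290.7  145.9] head 25.15 tilt 0.06 J [-0.18  0.3  -0.29 -0.   -0.99  2.19] w 85.4
n 14 end [598.9 128.9 130. ] 18.76
[0.0, 0.0, 0.005, 0.6, -0.82, 0.04, 1.0, 0.0, 0.0, 0.005, 0.59, -0.83, 0.04, 1.0, 0.0, 0.0, 0.005, 0.59, -0.83, 0.03, 1.0, 0.0, 0.0, 0.005, 0.58, -0.84, 0.04, 1.0, 0.0, 0.0, 0.005, 0.57, -0.84, 0.04, 1.0, 0.0, 0.0, 0.005, 0.57, -0.84, 0.04, 1.0, 0.0, 0.0, 0.005, 0.56, -0.85, 0.04, 1.0, 0.0, 0.0, 0.005, 0.55, -0.86, 0.03, 1.0, 0.0, 0.0, 0.005, 0.55, -0.86, 0.04, 1.0, 0.0, 0.0, 0.005, 0.54, -0.86, 0.04, 1.0]
[0.0, 0.0, 0.005, 0.54, -0.86, 0.04, 1.0, 0.0, 0.0, 0.005, 0.52, -0.88, 0.03, 1.0, 0.0, 0.0, 0.006, 0.52, -0.87, 0.04, 1.0, 0.0, 0.0, 0.005, 0.51, -0.88, 0.04, 1.0]
```

View pics/w11.png

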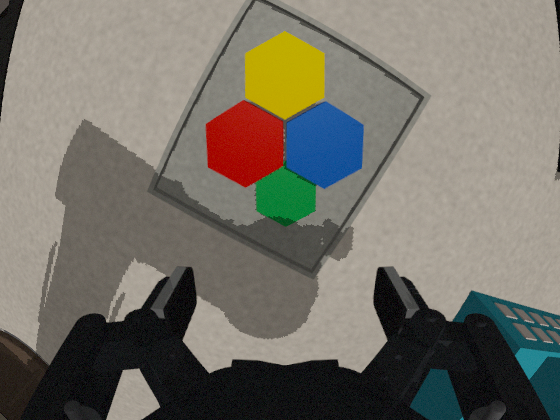

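Yellow, red and blue lids at (284,75), (245,143) and (324,144) are spaced 58.1, 58.4 and 58.7 mm, so they are well packed. The green spot is free at (285,196). Green tub next.

```bash
python3 plan.py 599.2 128 130 -41.2 1
```

```text
t 37.05 [ 517.8 -290.7  145.9] head 25.15 tilt 0.06 J [-0.18  0.3  -0.29 -0.   -0.99  2.19] w 85.4
n 14 end [599.1 128.  130. ] -41.18
[0.0, 0.0, 0.053, 0.6, -0.82, 0.04, 1.0, 0.0, 0.0, 0.052, 0.53, -0.87, 0.04, 1.0, 0.0, 0.0, 0.053, 0.45, -0.9, 0.03, 1.0, 0.0, 0.0, 0.053, 0.38, -0.95, 0.04, 1.0, 0.0, 0.0, 0.052, 0.3, -0.97, 0.04, 1.0, 0.0, 0.0, 0.053, 0.22, -0.99, 0.04, 1.0, 0.0, 0.0, 0.053, 0.14, -1.01, 0.04, 1.0, 0.0, 0.0, 0.052, 0.05, -1.01, 0.03, 1.0, 0.0, 0.0, 0.053, -0.03, -1.02, 0.04, 1.0, 0.0, 0.0, 0.053, -0.11, -1.0, 0.04, 1.0]
[0.0, 0.0, 0.052, -0.2, -1.0, 0.04, 1.0, 0.0, 0.0, 0.053, -0.28, -0.98, 0.03, 1.0, 0.0, 0.0, 0.053, -0.36, -0.95, 0.04, 1.0, 0.0, 0.0, 0.052, -0.44, -0.91, 0.04, 1.0]
```

jog_arm(
  rows=[0,0,0.053,0.6,-0.82,0.04,1,0,0,0.052,0.53,-0.87,0.04,1,0,0,0.053,0.45,-0.9,0.03,1,0,0,0.053,0.38,-0.95,0.04,1,0,0,0.052,0.3,-0.97,0.04,1,0,0,0.053,0.22,-0.99,0.04,1,0,0,0.053,0.14,-1,0.04,1,0,0,0.052,0.05,-1,0.03,1,0,0,0.053,-0.03,-1,0.04,1,0,0,0.053,-0.11,-1,0.04,1],
)

```text
time: 38.3
tool_pos: [576.0, 8.5, 134.5]
tcp_rot: [0.981, -0.194, -0.0, 0.0]
ft_force: [0.5, -0.5, 0.3]
gripper_width: 85.4
grip_force: 0.0
```

jog_arm(
  rows=[0,0,0.052,-0.2,-1,0.04,1,0,0,0.053,-0.28,-0.98,0.03,1,0,0,0.053,-0.36,-0.95,0.04,1,0,0,0.052,-0.44,-0.91,0.04,1,0,0,0,0,0,0.8,1,0,0,0,0,0,0,1,0,0,0,0,0,0,1],
)

```text
time: 39.17
tool_pos: [599.0, 126.7, 106.9]
tcp_rot: [0.936, -0.352, -0.0, 0.0]
ft_force: [0.1, 0.5, 0.6]
gripper_width: 85.3
grip_force: 0.0
```

```bash
sed -i 's/smin=31./smin=29./' plan.py; python3 look.py w12 54|grep green; python3 plan.py 599.4 127.8 75 -41.2 1
```

```text
green 54.0 209.06564 [283.7, 226.4] 6415 [601.9, 126.0] [601.1, 126.8] 48.5 57.4 0.45 1.6
t 39.23 [599.2 126.7 107.3] head -41.17 tilt 0.03 J [ 0.53  0.36 -0.29  0.   -0.92  0.32] w 85.5
n 2 end [599.4 127.8  74.9] -41.17
[0.0, 0.0, 0.0, -0.01, -0.02, 0.54, 1.0, 0.0, 0.0, 0.0, -0.01, -0.01, 0.54, 1.0]
```

jog_arm(
  rows=[0,0,0,0,-0.04,0.9,1,0,0,0,0,0,1,1,0,0,0,0,0,1,1,0,0,0,0,0,0,1,0,0,0,0,0,0,0,0,0,0,0,0,0,0,0,0,0,0,0,0,0,0,0,0,0,0,0,0,0,0,0,0,0,0,0,0,0,0,0,0,0,1],
)

```text
time: 40.48
tool_pos: [600.0, 127.8, 20.8]
tcp_rot: [0.936, -0.352, 0.001, -0.001]
ft_force: [0.0, -0.4, -0.3]
gripper_width: 71.2
grip_force: 0.0
```

jog_arm(
  rows=[0,0,0,0,0,0,1,0,0,0,0,0,0,1,0,0,-0.111,0,0,0,1,0,0,-0.111,0,0,0,1,0,0,-0.111,0,0,0,1,0,0,-0.111,0,0,0,1,0,0,-0.111,0,0,0,1,0,0,-0.112,0,0,0,1,0,0,0,0,0,0,1,0,0,0,0,0,0,1],
)

```text
time: 41.72
tool_pos: [599.5, 127.5, 19.7]
tcp_rot: [0.987, 0.162, -0.0, 0.0]
ft_force: [-0.6, -0.9, -0.1]
gripper_width: 85.4
grip_force: 0.0
```

jog_arm(
  rows=[0,0,0,0,0,0,0,0,0,0,0,0,0,0,0,0,0,0,0,0,0,0,0,0,0,0,0,0,0,0,0,0,0,0,0,0,0,0,0,0,0,0],
)

```text
time: 42.48
tool_pos: [599.8, 127.7, 20.1]
tcp_rot: [0.987, 0.164, 0.0, -0.0]
ft_force: [-0.2, 0.7, 4.2]
gripper_width: 55.1
grip_force: 64.5
```

```bash
sed -i 's/smin=29./smin=31./' plan.py; python3 plan.py
python3 - <<'E'
import plan
s,p,h,r=plan.pose(); p=p.copy(); p[2]=110; plan.pose=lambda:(s,p,h,r)
plan.plan(518.9,-290.4,110,25.2,0)
E
```

```text
t 42.48 [599.8 127.7  20.1] head 18.85 tilt 0.03 J [ 0.53  0.47 -0.37  0.   -0.74  1.37] w 55.1
n 14 end [ 518.9 -290.3  110. ] 25.24
[0.0, 0.0, -0.005, -0.5, 0.88, 0.0, 0.0, 0.0, 0.0, -0.005, -0.51, 0.88, 0.0, 0.0, 0.0, 0.0, -0.005, -0.52, 0.87, 0.0, 0.0, 0.0, 0.0, -0.005, -0.53, 0.87, 0.0, 0.0, 0.0, 0.0, -0.005, -0.53, 0.86, 0.0, 0.0, 0.0, 0.0, -0.005, -0.54, 0.86, 0.0, 0.0, 0.0, 0.0, -0.005, -0.54, 0.85, 0.0, 0.0, 0.0, 0.0, -0.005, -0.55, 0.85, 0.0, 0.0, 0.0, 0.0, -0.005, -0.56, 0.85, 0.0, 0.0, 0.0, 0.0, -0.005, -0.56, 0.84, 0.0, 0.0]
[0.0, 0.0, -0.005, -0.58, 0.84, 0.0, 0.0, 0.0, 0.0, -0.006, -0.57, 0.83, 0.0, 0.0, 0.0, 0.0, -0.005, -0.59, 0.83, 0.0, 0.0, 0.0, 0.0, -0.005, -0.59, 0.82, 0.0, 0.0]
```

jog_arm(
  rows=[0,0,0,0,0,-1,0,0,0,0,0,0,-1,0,0,0,0,0,0,-1,0,0,0,-0.005,-0.5,0.88,0,0,0,0,-0.005,-0.51,0.88,0,0,0,0,-0.005,-0.52,0.87,0,0,0,0,-0.005,-0.53,0.87,0,0,0,0,-0.005,-0.53,0.86,0,0,0,0,-0.005,-0.54,0.86,0,0,0,0,-0.005,-0.54,0.85,0,0],
)

```text
time: 43.72
tool_pos: [558.2, -82.3, 109.1]
tcp_rot: [0.982, 0.191, -0.001, -0.0]
ft_force: [-0.1, 0.5, -1.4]
gripper_width: 55.0
grip_force: 64.0
```

jog_arm(
  rows=[0,0,-0.005,-0.55,0.85,0,0,0,0,-0.005,-0.56,0.85,0,0,0,0,-0.005,-0.56,0.84,0,0,0,0,-0.005,-0.58,0.84,0,0,0,0,-0.005,-0.57,0.83,0,0,0,0,-0.005,-0.59,0.83,0,0,0,0,-0.005,-0.59,0.82,0,0,0,0,0,0,0,0,0,0,0,0,0,0,0,0],
)

```text
time: 44.85
tool_pos: [518.1, -290.1, 109.2]
tcp_rot: [0.976, 0.217, -0.0, -0.0]
ft_force: [0.6, -0.2, -0.5]
gripper_width: 55.5
grip_force: 64.1
```

```bash
sed -i 's/smin=31./smin=29./' plan.py; python3 plan.py 518.9 -290.4 80 25.2 0
```

```text
t 44.85 [ 518.1 -290.1  109.2] head 25.1 tilt 0.07 J [-0.18  0.33 -0.33 -0.   -0.91  2.19] w 55.5
n 2 end [ 518.9 -290.4   80.1] 25.19
[0.0, 0.0, -0.001, 0.01, 0.01, 0.49, 0.0, 0.0, 0.0, 0.0, 0.01, 0.01, 0.48, 0.0]
```

jog_arm(
  rows=[0,0,-0.001,0.01,0.01,0.6,0,0,0,0,0,0,0.4,0,0,0,0,0,0,0.1,0,0,0,0,0,0,0,0,0,0,0,0,0,0,0,0,0,0,0,0,0,0],
)

```text
time: 45.6
tool_pos: [519.2, -290.6, 77.3]
tcp_rot: [0.976, 0.218, 0.0, 0.0]
ft_force: [0.3, -0.1, -1.9]
gripper_width: 55.1
grip_force: 64.1
```

```bash
python3 plan.py 518.9 -290.4 35 25.2 0
```

```text
t 45.6 [ 519.2 -290.6   77.3] head 25.24 tilt 0.04 J [-0.18  0.37 -0.36  0.   -0.84  2.19] w 55.1
n 2 end [ 518.8 -290.4   35. ] 25.24
[0.0, 0.0, 0.0, 0.0, 0.0, 0.7, 0.0, 0.0, 0.0, 0.0, -0.01, -0.01, 0.71, 0.0]
```

Place z is about 21: down 56 mm (1.87).

jog_arm(
  rows=[0,0,0,-0.01,-0.01,0.5,0,0,0,0,0,0,0.5,0,0,0,0,0,0,0.4,0,0,0,0,0,0,0,0,0,0,0,0,0,0,0],
)

```text
time: 46.22
tool_pos: [518.2, -293.6, 39.0]
tcp_rot: [0.976, 0.218, 0.0, 0.002]
ft_force: [-15.5, -9.3, 33.1]
gripper_width: 55.4
grip_force: 83.3
```

```bash
python3 plan.py 518.9 -290.4 21 25.2 0
```

```text
t 46.23 [ 518.2 -293.6   39. ] head 25.23 tilt 0.26 J [-0.19  0.42 -0.4   0.01 -0.75  2.19] w 55.4
n 1 end [ 519.  -290.3   21. ] 25.23
[0.0, 0.0, 0.0, 0.07, -0.09, 0.6, 0.0]
```

Contact: 33 N, well short of seating. Back up and look.

jog_arm(
  rows=[0,0,0,0,0,-0.7,0,0,0,0,0,0,-1,0,0,0,0,-1,0,-1,0,0,0,0,-1,0,0,0,0,0,0,0,0,0,0,0,0,0,0,0,0,0],
)

```text
time: 46.98
tool_pos: [463.8, -316.0, 114.9]
tcp_rot: [0.976, 0.218, -0.0, -0.0]
ft_force: [0.4, 0.6, -1.2]
gripper_width: 55.7
grip_force: 79.4
```

```bash
python3 plan.py; python3 look.py w13 5 55
```

```text
t 46.98 [ 463.8 -316.   114.9] head 25.19 tilt 0.05 J [-0.25  0.28 -0.39 -0.   -0.9   2.26] w 55.7
red 5.0 183.14061 [237.7, 56.3] 7022 [556.4, -231.5] [556.8, -230.2] 55.1 69.9 1.08 2.04
red 55.0 183.14061 [237.7, 56.3] 7022 [552.3, -241.3] [552.6, -240.3] 55.1 56.0 0.86 1.64
yellow 5.0 173.18121 [284.8, 9.9] 1646 [605.1, -248.3] [623.1, -239.9] 54.8 61.5 5.51 7.97
yellow 55.0 173.18121 [284.8, 9.9] 1646 [591.3, -254.8] [606.1, -247.5] 60.0 49.5 4.57 6.38
blue 5.0 181.58243 [331.1, 56.1] 6781 [586.9, -296.0] [587.6, -296.5] 55.1 68.9 0.26 1.68
blue 55.0 181.58243 [331.1, 56.1] 6781 [576.7, -293.0] [577.3, -293.4] 55.1 55.2 0.21 1.35
green 5.0 243.43022 [285.6, 130.4] 4151 [518.7, -289.7] [518.5, -289.8] 56.0 53.0 0.18 1.25
green 55.0 243.43022 [285.6, 130.4] 4151 [522.1, -288.0] [521.9, -288.1] 56.0 42.4 0.14 1.0
green 55.0 102.02376 [284.0, 338.4] 5402 [376.2, -355.4] [374.6, -356.2] 53.7 70.2 10.31 12.28
```

View pics/w13.png

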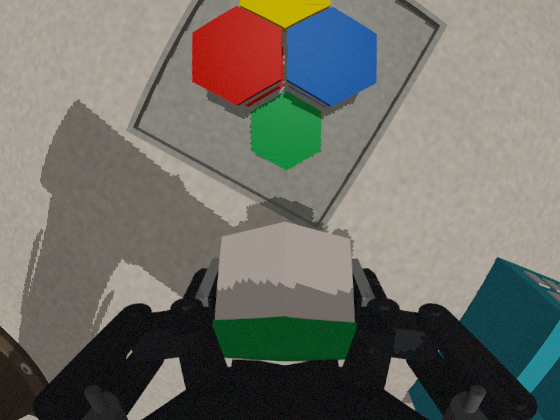

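The green tub pitched in the grip when its front corner landed on the neighbours' lids. Its bottom is now swung forward: the ridge runs from (285,222) to (285,318), with the lid below that. Red and blue have barely moved. Next, measure the tilt from depth.

Run:
```python
from vis import *; from plan import pose; from station import optics
s,p,h,r=pose(); w=np.load('w13.npz'); d=w['d'];T=w['T'];K=optics.calibration('wrist')['intrinsics']
M=r.as_matrix()
def pt(u,v):
    q=rays(np.array([[u,v]],float),K,True)[0]; q=q/q[2]*d[v,u]
    return M.T@(T[:3,:3]@q+T[:3,3]-p)
for v in range(218,360,8): print(v,np.round(pt(285,v),1), np.round(pt(250,v),1),w['p'][v,285])
```

```text
218 [-12.9  -0.8 116.2] [-12.7 -30.3 115.6] [111 107  96]
226 [ 35.4  -1.  -27.6] [-19.7 -30.5 115. ] [161 152 144]
234 [ 33.2  -1.  -30.3] [ 29.1 -15.2 -20.3] [162 153 144]
242 [ 30.5  -1.  -31.4] [ 27.2 -14.9 -24.1] [159 150 144]
250 [ 28.7  -1.  -34.6] [ 24.7 -14.8 -26.3] [162 152 144]
258 [ 26.4  -1.1 -36.4] [ 22.7 -14.6 -29.3] [163 153 145]
266 [ 24.5  -1.1 -39.1] [ 20.4 -14.5 -31.5] [163 152 144]
274 [ 22.2  -1.1 -40.9] [ 18.5 -14.3 -34.4] [163 152 146]
282 [ 20.   -1.1 -42.7] [ 16.2 -14.2 -36.5] [164 154 148]
290 [ 18.   -1.1 -44.8] [ 14.  -14.1 -38.7] [114 105 101]
298 [ 16.2  -1.1 -47.1] [ 11.7 -14.  -40.7] [114 106 101]
306 [ 14.4  -1.1 -49.5] [  9.9 -13.9 -43.3] [113 103 101]
314 [ 11.5  -1.1 -50.2] [  7.6 -13.8 -45.2] [114 106 103]
322 [ 10.5  -1.1 -53.5] [  5.9 -13.6 -47.9] [ 2 73 30]
330 [  8.4  -1.1 -55.3] [  3.4 -13.7 -49.5] [12 73 27]
338 [  6.1  -1.1 -56.8] [  2.7 -13.4 -53.1] [ 2 72 25]
346 [  4.6  -1.1 -59.3] [ -0.1 -13.4 -54.3] [14 77 34]
354 [  3.4  -1.1 -61.9] [ -2.3 -13.4 -56.3] [ 3 72 24]
```

Tilt is 43°. I'll pitch the tool 43° to bring the tub upright over bare counter near (520,-70), set it down there and regrasp.

jog_arm(
  rows=[0,0,0,0.65,-0.83,0,0,0,0,0,0.65,-0.83,0,0,0,0,0,0.65,-0.83,0,0,0,0,0,0.65,-0.83,0,0,0,0,0,0.65,-0.83,0,0,0,0,0,0.65,-0.83,0,0,0,0,0,0.65,-0.83,0,0,0,0,0,0.65,-0.83,0,0,0,0,0,0,0,0,0],
)

```text
time: 48.15
tool_pos: [521.3, -67.1, 115.2]
tcp_rot: [0.976, 0.22, -0.0, 0.0]
ft_force: [0.7, 0.7, -1.2]
gripper_width: 55.2
grip_force: 79.3
```

jog_arm(
  rows=[0,-0.08,0,0,0,0,0,0,-0.08,0,0,0,0,0,0,-0.08,0,0,0,0,0,0,-0.08,0,0,0,0,0,0,-0.08,0,0,0,0,0,0,-0.08,0,0,0,0,0,0,0,0,0,0,0,0,0,0,0,0,0,0,0],
)

```text
time: 49.15
tool_pos: [520.6, -69.4, 115.0]
tcp_rot: [0.907, 0.203, -0.359, 0.08]
ft_force: [-0.6, 0.1, -1.3]
gripper_width: 55.4
grip_force: 79.3
```

```bash
python3 plan.py
python3 - <<'E'
from station import optics; import cv2,numpy as np
p,d=optics.read_camera('scene'); cv2.imwrite('pics/s2.png',p[60:360,60:460,::-1].repeat(2,0).repeat(2,1))
from plan import pose
print(np.round(pose()[3].as_matrix(),3).tolist())
E
```

```text
t 49.15 [520.6 -69.4 115. ] head 25.25 tilt 43.17 J [ 0.31  0.65 -0.06  0.09 -1.61  1.67] w 55.4
[[0.66, 0.426, -0.618], [0.311, -0.905, -0.291], [-0.683, -0.0, -0.73]]
```

View pics/s2.png

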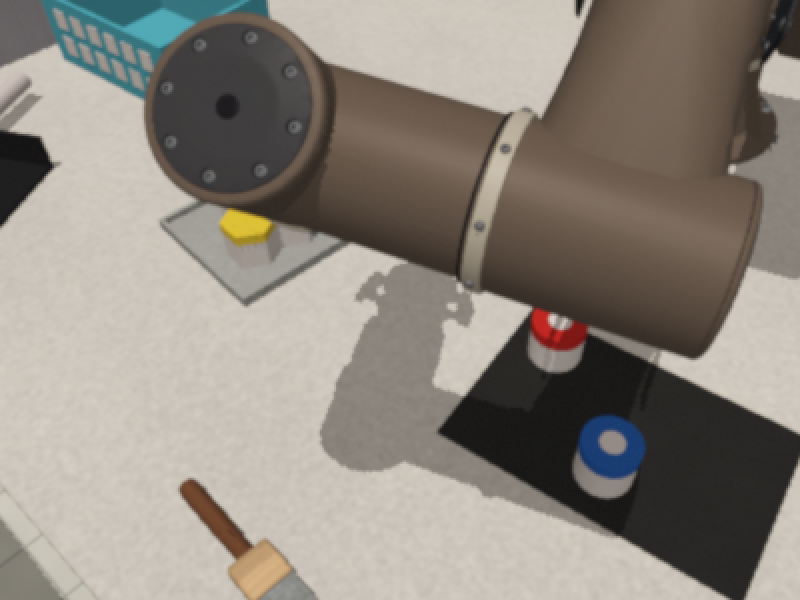

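The arm blocks the scene camera's view of the tub. Yellow is upright in the tray and the round tubs are untouched at (556,330) and (610,455). Lower along world down.

jog_arm(
  rows=[0,0,0,0.56,0,0.6,0,0,0,0,0.56,0,0.6,0,0,0,0,0.56,0,0.6,0,0,0,0,0.56,0,0.6,0,0,0,0,0,0,0,0,0,0,0,0,0,0,0],
)

```text
time: 49.95
tool_pos: [520.9, -69.5, 18.8]
tcp_rot: [0.908, 0.203, -0.358, 0.08]
ft_force: [1.1, 0.2, -1.0]
gripper_width: 55.5
grip_force: 79.3
```

jog_arm(
  rows=[0,0,0,0.09,0,0.1,0,0,0,0,0.07,0,0.07,0,0,0,0,0,0,0,0,0,0,0,0,0,0,0],
)

```text
time: 50.45
tool_pos: [520.2, -69.4, 10.4]
tcp_rot: [0.907, 0.203, -0.359, 0.08]
ft_force: [0.1, 0.2, -1.6]
gripper_width: 55.0
grip_force: 79.3
```

jog_arm(
  rows=[0,0,0,0.06,0,0.06,0,0,0,0,0,0,0,0,0,0,0,0,0,0,0],
)

```text
time: 50.82
tool_pos: [520.2, -69.4, 7.7]
tcp_rot: [0.907, 0.203, -0.359, 0.08]
ft_force: [-0.3, 0.0, -1.5]
gripper_width: 54.8
grip_force: 79.3
```

jog_arm(
  rows=[0,0,0,0.03,0,0.03,0,0,0,0,0,0,0,0,0,0,0,0,0,0,0],
)

```text
time: 51.2
tool_pos: [520.4, -69.3, 6.5]
tcp_rot: [0.907, 0.203, -0.359, 0.08]
ft_force: [-0.4, 0.1, -1.2]
gripper_width: 55.2
grip_force: 79.5
```

jog_arm(
  rows=[0,0,0,0,0,0,0.9,0,0,0,0,0,0,1,0,0,0,0,0,0,1,0,0,0,0,0,-0.5,1,0,0,0,0,0,-1,1,0,0,0,0,0,-1,1,0,0,0,0,0,-1,1,0,0,0,0,0,0,1],
)

```text
time: 52.2
tool_pos: [587.9, -37.8, 85.0]
tcp_rot: [0.908, 0.204, -0.357, 0.081]
ft_force: [0.2, -0.8, 1.4]
gripper_width: 85.4
grip_force: 0.0
```

jog_arm(
  rows=[0,0.08,0,0,0,0,1,0,0.08,0,0,0,0,1,0,0.08,0,0,0,0,1,0,0.08,0,0,0,0,1,0,0.08,0,0,0,0,1,0,0.08,0,0,0,0,1,0,0,0,-0.9,0,-0.5,1,0,0,0,-0.9,0,-0.5,1,0,0,0,0,0,0,1,0,0,0,0,0,0,1],
)

```text
time: 53.45
tool_pos: [536.6, -61.6, 113.1]
tcp_rot: [0.976, 0.218, 0.0, -0.0]
ft_force: [-0.2, -0.2, -0.4]
gripper_width: 85.3
grip_force: 0.0
```

```bash
python3 look.py w14 50 | grep green; python3 plan.py 532 -64 110 25.2 1
```

```text
green 50.0 220.96965 [284.4, 227.3] 5633 [535.6, -60.7] [534.6, -61.2] 55.6 56.9 0.58 1.57
t 53.5 [536.7 -61.5 112.8] head 25.24 tilt 0.01 J [ 0.25  0.25 -0.44 -0.   -0.88  1.76] w 85.5
n 1 end [532.  -64.1 110.1] 25.24
[0.0, 0.0, 0.0, -0.18, 0.01, 0.09, 1.0]
```

View pics/w14.png

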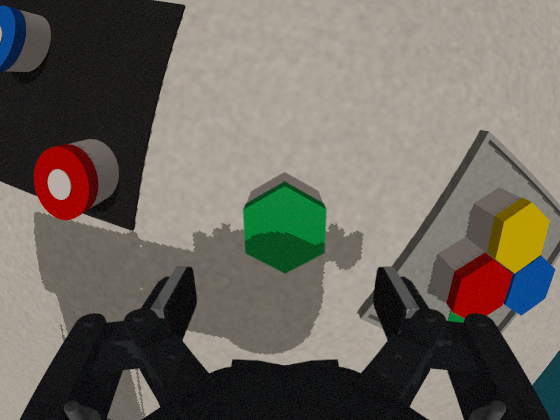

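Green stands upright at (284,227), fitted at (534.6,-61.2), yaw 55.6. The jam most likely came from the outward transient during fast descents. I'll regrip twice, then lower slowly with the target 1 mm outward.

jog_arm(
  rows=[0,0,0.111,-0.07,-0.04,0,1,0,0,0.111,0,0,0.2,1,0,0,0.111,0,0,0.2,1,0,0,0.111,0,0,0.2,1,0,0,0.111,0,0,0.2,1,0,0,0.111,0,0,0.2,1,0,0,0,0,0,0,1,0,0,0,0,0,0,1],
)

```text
time: 54.5
tool_pos: [534.3, -61.4, 82.8]
tcp_rot: [0.955, -0.296, -0.0, 0.0]
ft_force: [-0.4, 0.6, -0.6]
gripper_width: 85.0
grip_force: 0.0
```

```bash
python3 look.py w15 50 | grep green; python3 plan.py 534.3 -61.6 16 -34.5 1
```

```text
green 50.0 154.82321 [539.8, 93.3] 658 [523.4, -257.4] [534.7, -251.6] 55.5 40.9 3.03 6.2
green 50.0 189.82736 [288.7, 238.7] 7452 [535.7, -64.2] [534.6, -63.4] 55.2 57.2 0.6 1.72
t 54.55 [534.3 -61.4  83. ] head -34.51 tilt 0.01 J [ 0.25  0.28 -0.48  0.   -0.81  0.72] w 85.7
n 3 end [534.2 -61.7  16.1] -34.51
[0.0, 0.0, 0.0, 0.0, 0.0, 0.74, 1.0, 0.0, 0.0, 0.0, 0.0, 0.0, 0.75, 1.0, 0.0, 0.0, 0.0, 0.0, 0.01, 0.74, 1.0]
```

jog_arm(
  rows=[0,0,0,0.01,0.05,0.75,1,0,0,0,0,0,0.75,1,0,0,0,0,0,0.73,1,0,0,0,0,0,0,1,0,0,0,0,0,0,0,0,0,0,0,0,0,0,0,0,0,0,0,0,0,0,0,0,0,0,0,0,0,0,0,0,0,0,0,0,0,0,0,0,0,1],
)

```text
time: 55.8
tool_pos: [533.8, -62.8, 16.7]
tcp_rot: [0.955, -0.298, 0.0, -0.0]
ft_force: [-0.1, -0.2, 0.5]
gripper_width: 71.7
grip_force: 0.0
```

jog_arm(
  rows=[0,0,0,0,0,0,1,0,0,0,0,0,0,1,0,0,-0.111,0,0,0,1,0,0,-0.111,0,0,0,1,0,0,-0.111,0,0,0,1,0,0,-0.111,0,0,0,1,0,0,-0.111,0,0,0,1,0,0,-0.112,0,0,0,1,0,0,0,0,0,0,1,0,0,0,0,0,0,1],
)

```text
time: 57.05
tool_pos: [533.4, -62.9, 16.1]
tcp_rot: [0.976, 0.217, -0.0, 0.0]
ft_force: [1.1, 0.0, -0.0]
gripper_width: 85.6
grip_force: 0.0
```

jog_arm(
  rows=[0,0,0,0,0,0,0,0,0,0,0,0,0,0,0,0,0,0,0,0,0,0,0,0,0,0,0,0,0,0,0,0,0,0,0,0,0,0,0,0,0,0],
)

```text
time: 57.8
tool_pos: [533.7, -62.9, 16.4]
tcp_rot: [0.976, 0.219, 0.0, 0.0]
ft_force: [0.6, -0.4, 5.8]
gripper_width: 54.9
grip_force: 64.1
```

```bash
python3 plan.py
python3 - <<'E'
from vis import *; from plan import pose; from station import optics
# lid ridge / front corner in tool frame, compare with ideal 32.3
s,p,h,r=pose(); c=optics.calibration('wrist'); im,d=optics.read_camera('wrist'); T=c['world_from_camera'];K=c['intrinsics'];M=r.as_matrix()
for v in range(200,330,8):
    q=rays(np.array([[285,v]],float),K,True)[0]; q=q/q[2]*d[v,285]; print(v,np.round(M.T@(T[:3,:3]@q+T[:3,3]-p),1),im[v,285])
E
```

```text
t 57.8 [533.7 -62.9  16.4] head 25.32 tilt 0.03 J [ 0.25  0.38 -0.54  0.   -0.65  1.76] w 54.9
200 [32.3 -1.  18.3] [145 137 127]
208 [32.2 -1.   5.4] [99 91 87]
216 [32.8 -1.  -7.8] [100  93  89]
224 [ 32.7  -1.  -17.3] [80 87 72]
232 [ 33.5  -1.  -28. ] [ 0 59 18]
240 [ 32.5  -1.  -33.3] [  4 114  46]
248 [ 29.3  -1.  -33.2] [ 12 116  49]
256 [ 25.7  -1.  -32.7] [ 17 118  51]
264 [ 22.  -1. -32.] [  0 114  45]
272 [ 19.2  -1.  -33.3] [ 11 114  45]
280 [ 15.6  -1.  -33.2] [ 9 71 30]
288 [ 11.9  -1.  -33. ] [10 70 27]
296 [  8.6  -1.  -33.8] [ 0 69 26]
304 [  3.6  -1.  -32.3] [13 70 31]
312 [  0.2  -1.  -33.1] [ 0 69 24]
320 [ -5.1  -1.  -31.7] [ 2 68 27]
328 [ -9.3  -1.  -31.9] [ 0 69 27]
```

Front corner is 32.5 mm ahead of the TCP against 32.3 ideal, so the tub is well centred in the grip. Carry it to the green spot.

jog_arm(
  rows=[0,0,0,0,0,-1,0,0,0,0,0,0,-1,0,0,0,0,0,0,-1,0,0,0,0,-0.4,0.8,0,0,0,0,0,-0.47,0.84,0,0,0,0,0,-0.47,0.84,0,0,0,0,0,-0.47,0.84,0,0,0,0,0,-0.47,0.84,0,0,0,0,0,-0.47,0.84,0,0,0,0,0,-0.47,0.84,0,0],
)

```text
time: 59.1
tool_pos: [520.3, -263.3, 105.3]
tcp_rot: [0.976, 0.219, -0.001, -0.0]
ft_force: [1.0, 0.6, -2.6]
gripper_width: 55.2
grip_force: 64.2
```

jog_arm(
  rows=[0,0,0,-0.48,0.82,0,0,0,0,0,0,0,0.7,0,0,0,0,0,0,0,0,0,0,0,0,0,0,0,0,0,0,0,0,0,0],
)

```text
time: 59.72
tool_pos: [519.1, -290.7, 85.8]
tcp_rot: [0.976, 0.22, 0.0, 0.0]
ft_force: [0.4, 0.2, -1.6]
gripper_width: 55.1
grip_force: 64.1
```

```bash
python3 plan.py 518.2 -290.8 74 25.2 0
```

```text
t 59.73 [ 519.1 -290.7   85.8] head 25.36 tilt 0.05 J [-0.18  0.36 -0.35  0.   -0.86  2.2 ] w 55.1
n 1 end [ 518.2 -290.9   74.1] 25.18
[0.0, 0.0, 0.002, -0.03, -0.01, 0.39, 0.0]
```

jog_arm(
  rows=[0,0,0.002,-0.03,-0.01,0.2,0,0,0,0,0,0,0.18,0,0,0,0,0,0,0,0,0,0,0,0,0,0,0],
)

```text
time: 60.22
tool_pos: [517.7, -291.1, 73.7]
tcp_rot: [0.976, 0.218, -0.0, 0.0]
ft_force: [1.1, -1.1, -1.4]
gripper_width: 54.9
grip_force: 64.1
```

```bash
python3 plan.py 518.2 -290.8 65 25.2 0
```

```text
t 60.23 [ 517.7 -291.1   73.7] head 25.15 tilt 0.01 J [-0.18  0.37 -0.37  0.   -0.83  2.19] w 54.9
n 1 end [ 518.2 -290.9   65. ] 25.24
[0.0, 0.0, -0.001, 0.02, 0.0, 0.29, 0.0]
```

jog_arm(
  rows=[0,0,0,0,0,0.12,0,0,0,0,0,0,0.12,0,0,0,0,0,0,0.12,0,0,0,0,0,0,0,0],
)

```text
time: 60.72
tool_pos: [517.4, -291.0, 62.5]
tcp_rot: [0.976, 0.218, -0.0, -0.0]
ft_force: [0.6, -0.6, -1.3]
gripper_width: 54.8
grip_force: 64.1
```

jog_arm(
  rows=[0,0,0,0.01,0,0.2,0,0,0,0,0,0,0.25,0,0,0,0,0,0,0.25,0,0,0,0,0,0,0.25,0,0,0,0,0,0,0.2,0,0,0,0,0,0,0,0,0,0,0,0,0,0,0],
)

```text
time: 61.6
tool_pos: [518.1, -291.1, 28.6]
tcp_rot: [0.976, 0.218, 0.0, 0.0]
ft_force: [1.3, -0.6, -1.2]
gripper_width: 55.2
grip_force: 64.1
```

```bash
python3 plan.py 518.5 -290.7 21.5 25.2 0
```

```text
t 61.6 [ 518.1 -291.1   28.6] head 25.15 tilt 0.02 J [-0.18  0.43 -0.4   0.   -0.74  2.19] w 55.2
n 1 end [ 518.5 -290.5   21.4] 25.24
[0.0, 0.0, -0.001, 0.02, -0.01, 0.24, 0.0]
```

Lower 7 mm, check, then release.

jog_arm(
  rows=[0,0,0,0.01,-0.01,0.12,0,0,0,0,0,0,0.12,0,0,0,0,0,0,0,0,0,0,0,0,0,0,0,0,0,0,0,0,0,0],
)

```text
time: 62.22
tool_pos: [518.3, -290.6, 21.4]
tcp_rot: [0.976, 0.218, 0.0, 0.0]
ft_force: [-0.5, 1.2, 3.5]
gripper_width: 54.9
grip_force: 64.3
```

jog_arm(
  rows=[0,0,0,0,0,0,0.9,0,0,0,0,0,0,0.9,0,0,0,0,0,0,0.9,0,0,0,0,0,-0.7,1,0,0,0,0,0,-1,1,0,0,0,-0.6,0,-1,1,0,0,0,-0.6,0,-1,1,0,0,0,0,0,-1,1,0,0,0,0,0,0,1,0,0,0,0,0,0,1],
)

```text
time: 63.48
tool_pos: [485.2, -305.7, 161.9]
tcp_rot: [0.976, 0.218, -0.0, -0.0]
ft_force: [0.1, -0.5, 0.0]
gripper_width: 85.4
grip_force: 0.0
```

```bash
python3 plan.py; python3 look.py w16 55
```

```text
t 63.48 [ 485.2 -305.7  161.9] head 25.13 tilt 0.02 J [-0.22  0.25 -0.31 -0.   -1.01  2.23] w 85.4
red 55.0 233.4589 [246.0, 94.8] 4686 [552.9, -240.4] [552.8, -240.2] 55.5 55.8 0.28 1.27
yellow 55.0 219.81807 [284.6, 33.8] 4442 [608.2, -246.6] [608.9, -246.5] 55.4 55.1 0.51 1.34
blue 55.0 233.75647 [322.7, 95.2] 4555 [577.2, -293.0] [577.4, -293.4] 55.2 54.8 0.18 1.29
green 55.0 250.24152 [284.8, 160.2] 4384 [519.3, -288.6] [518.9, -288.7] 55.6 54.9 0.21 1.37
```

View pics/w16.png

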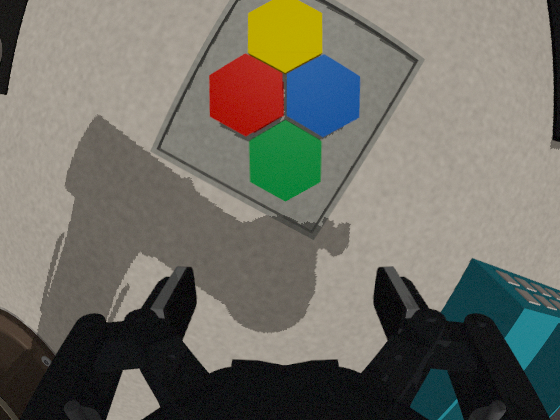

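All four lids are in place: yellow (285,34), red (246,95), blue (323,95), green (285,160). Yaws are 55.2–55.6° and neighbour spacings are about 58–60 mm. The gripper is open and clear.

```bash
python3 -c "
from station import bot
print(bot.finish_job())"
```

```text
the job is handed in; nothing more can be done
None
```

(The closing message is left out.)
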